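Tighten the mould press with ratchet swings of a box-end wrench

ROBOT

A 7-joint arm with a two-finger parallel gripper is mounted at the origin on the work surface. World frame = base frame: x ahead of the robot, y to its left, z up, the work surface at z = 0. Lengths are in m, angles in degrees, forces in N, time in s.
With the tool pointing down it reaches from about 0.425 to 0.875 m from the base axis. Payload 4.7 kg.
Tool frame: the origin (TCP) lies at the very end of the fingers, on their centre line; the grasp point (between the pads) lies 19 mm behind it; z points along the fingers, y is the direction in which the jaws open and shut (so a half turn about z gives the same grasp; the last joint's range is limited). The gripper opens to 87 mm and grips with 3 to 60 N. Pads are 19 mm wide; open, the fingers measure 117 mm over their backs; the gripper's body (75 mm by 190 mm) begins 51 mm behind the grasp point.
Start: joints at [73.172, 18.392, -4.016, 83.108, 1.295, 78.541, -3.26], TCP at [0.197, -0.619, 0.223] pointing down, gripper open.
Joint ranges: [-163.93, 163.93], [-17.29, 119.83], [-79.2, 71.16], [3.27, 140.29], [-89.18, 269.18], [5.43, 117.66], [-154.24, 154.24]. Speed limits (degrees/s): [147.25, 147.25, 180, 180, 180, 180, 180].

INTERFACE

Orientations are given as [roll, pitch, yaw] about the fixed x, y, z axes, in that order (R = Rz(yaw) Ry(pitch) Rx(roll)).
In Python, from cell import sensors, imaging, ticket gives the robot as it stands.
- The arm moves only by the tool carry_out, never from a script. Its argument "plan" is a list of rows, each an object of numbers: "fingers": the closure, from -1 (fully open) to 1 (shut); "dx", "dy", "dz": the shift along the tool's x, y, z normalised to -1 to 1, where 1 is 0.03 m; "rx", "ry", "rz": the turn, a rotation vector about the tool's x, y, z normalised to -1 to 1, where 1 is 10 degrees. A call has 1 to 12 rows; each row shifts and turns the commanded pose from where the row before left it, along the tool's axes as they then stand; what a row does not reach is not made up. A row lasts 1/8 s, in which the tool goes at most 62.5 mm and 10.7 degrees, less where a joint would pass 70% of its speed; a pose out of reach is approached as far as the arm can. A call with a number of a shift or a turn outside -1 to 1 is refused whole. A call with a gripper value outside its range is refused whole. The fingers move at their own pace and stop on an object; "force" is the grip in N (left out, the last holds). Time passes only in rows, so rows that do not move let the fingers close. It gives the time, the measured TCP pose, the force and the opening at its end, in the units of the state.
- sensors.get_obs(): the state, without advancing time (a new reading comes with each control period).
- imaging.read_camera(name): name is "side" or "top" or "wrist"; returns a dict with "color" (420x560x3 uint8, red, green, blue), "mtx" (3x3 intrinsics, pixels), "dist_coeffs" ([k1, k2, p1, p2, k3] as OpenCV has them; the pictures are not rectified), "extrinsics" (4x4, takes a point from world to camera coordinates); the wrist camera has in their place "tool_from_camera" (4x4, takes a point from camera to tool coordinates, whose origin is the TCP and whose axes are the flange's). Camera axes: x right, y down, z forward; pixel columns grow to the right and rows downward; lengths in m; the calibration is good to about 2 mm. A picture is of the moment at which its call begins: read the wrist's pose just before it. There is no depth.
- ticket.sign_off(): hands the job in, once; it reports no verdict.
The state is a dict: "time_s": time; "qpos": joint angles; "joint_velocities": joint speeds; "effort": joint torques, N m; "tool_pos": TCP position; "tool_rot": TCP orientation; "force": force on the tool from outside, world axes, zero at the start; "wrist_torque": the same for the moment, N m; "grip_width": finger opening in m.
Only numpy, scipy, OpenCV 4.12 (cv2) and the standard library are available. Lean on these libraries where they do the work, as an engineer would, in place of code of your own. Each camera call takes 0.05 s, during which the arm holds its last target.

TASK

Take the red-handled box-end wrench, fit its hexagonal eye over the brass nut on top of the mould press, and tighten the nut clockwise (seen from above) with short back-and-forth swings between the columns at the front of the press, lifting the wrench off the nut for each return. Tighten until the blue pad clamps the plaster mould firmly, about 0.55 N m felt at the nut while turning slowly, and never beyond 0.8 N m, where the plaster cracks. Turn the nut only with the wrench, then lay the wrench flat on the bench and let go of it, and leave the mould, the wooden rib, the jar and the plaster disc where they stand.

Things in the scene. Friction and masses are not known exactly. Their poses are not given: they have to be found in the camera images.
- wrench_grip (a point): Box-end wrench, 0.3 kg, 24 mm high throughout, 212 mm long: steel eye, steel neck 14 mm wide, red grip 18 mm wide from 84 to 184 mm from the eye's axis. This point: centre of the red grip's section, 12 mm above the wrench's underside, 140 mm from the eye's axis, where to grasp. x axis: along the wrench towards the eye; z up.
- wrench_socket (a point): Centre of the wrench's eye, at its underside; axes as at the grip. The eye is a hexagonal hole right through, 38.5 mm across flats (50 mm outside), no lead-in; one flat faces its x axis, so it fits the nut when the wrench's yaw equals the nut's yaw or differs by a multiple of 60 degrees, and bites some 10 degrees past that middle.
- press: Fixed mould press; origin on the bench under the nut's axis, x from front to back, z up. Crosshead plate 150 x 210 mm, its top 160 mm up. Four columns, radius 10 mm, at x = +-60, y = +-88 mm, rise to 225 mm, 35 mm above the boss, and block the handle: held out over the front (-x) it can swing only about 45 degrees to either side.
- press_boss (a point): Centre of the top of the round steel boss (radius 30 mm, 30 mm tall) on the crosshead, 190 mm above the bench, under the nut; the wrench's underside rests on it when fully seated. The nut stands 12 mm, with its cone 19 mm, above it.
- nut_top (a point): Brass hexagonal nut on the boss, 36 mm across flats, 12 mm high, greased, with a 7 mm cone on top (radius 16.5 mm at its foot, 10 mm above). This point: centre of the hexagon's upper face; x axis through one flat; turns with the nut. Turning it clockwise from above lowers the pad 4 mm per radian; the nut itself stays at its height, and stays as it is left.
- pad: Blue pad, 85 mm square, under the crosshead; origin at its underside. Starts 4.4 to 6.4 mm above the mould and meets it after 1.1 to 1.6 rad of nut. Until then the nut turns at a steady 0.35 N m; from there the torque rises steeply, by 0.004 N m per N of clamping force. It should end pressing with 25 to 120 N. A quick stop of the wrench reads low.
- mould: Cream two-part plaster mould, 100 x 130 x 80 mm, 1.1 kg, standing loose on the press's base plate under the pad; origin at the centre of its underside, 18 mm above the bench.
- rib: Bystander: flat wooden smoothing rib, about 175 x 50 x 14 mm, lying on the bench; origin at its underside, x along it.
- jar: Bystander: blue jar with a white cap, 34 mm radius, 85 mm high; origin at its underside.
- bat: Bystander: cream plaster disc, 45 mm radius, 22 mm high; origin at its underside.
Not all that is in view belongs to the job. Of the things that look like the part that bears wrench_grip, take the one that is farthest to the robot's right at the start.

How it is judged (in metres and radians):
On the way, in this order (a step that is already met when the one before it is completed fails the run):
1. the wrench is seated on the nut: its underside within 5 mm of the boss, centred within 4 mm (horizontal distance between wrench_socket and press_boss below 0.004 m and z of wrench_socket in the frame of press below 0.195 m), for 0.1 s.
2. the pad presses on the mould with more than 25 N (contact force between pad and mould above 25 N), for 0.1 s.
At the end, for the whole second after the job is handed in: The pad clamps the mould with 25 to 120 N, and the mould is at rest. The wrench lies flat on the bench (grip centre below 17 mm, tilt under 0.12 rad), let go (contact force between pad and mould between 25 and 120 N and height (world z) of wrench_grip below 0.017 m and angle between wrench_grip's own z axis and vertical below 0.12 rad and linear speed of mould below 0.02 m/s); the robot touches nothing.
It fails at once if the pad presses on the plaster with more than 120 N (it cracks) (contact force between pad and mould above 120 N).
It fails at once if the gripper touches the nut itself (more than 2 N) (contact force between the fingers and nut above 2 N).
It fails at once if the mould is shifted by more than 12 mm (distance of mould from where it was at the start of the episode above 0.012 m).
It fails at once if the rib, the jar or the plaster disc is moved by more than 30 mm (distance of any of rib, jar, bat from where it was at the start of the episode above 0.03 m).
It also fails if it takes over 70 s, if anything falls off the work surface, if the arm or the gripper's body presses on something with over 40 N, if the wrist force passes 120 N, or if a joint passes its speed limit or range.

## Working session

There is one attempt and no reset: what is moved stays moved. The work goes in short steps, Python scripts to look and compute and a tool call to move; the robot and the scene stay as the last step left them, time stands still between calls to the robot, and variables do not carry over. Pictures are saved under pics/ and viewed, and the job is handed in when it is done.

Besides the shell and the picture viewer there is one more tool, called after "Emit:" as a command line: name --argument value ..., lists and objects as JSON in quotes. carry_out: Moves the arm, as the interface text tells. Scaled input: -1 to 1 covers 0.03 m each way for a shift and 10 degrees each way for a turn. Its arguments: {"type":"object","properties":{"plan":{"type":"array"},"force":{"type":"number"}},"required":["plan"]}

```bash
ls -la; mkdir -p pics; python3 - <<'E'
from cell import sensors, imaging, ticket
import cv2
o=sensors.get_obs()
for k,v in o.items(): print(k,v)
for n in ["side","top","wrist"]:
    c=imaging.read_camera(n)
    cv2.imwrite(f"pics/{n}0.png",c["color"][:,:,::-1])
    for k in c:
        if k!="color": print(n,k,c[k])
E
```

```text
total 12
drwxr-xr-x  3 agent agent 4096 Dec  7 14:04 .
drwxr-xr-x 23 root  root  4096 Dec  7 14:04 ..
drwxr-xr-x  2 agent agent 4096 Dec  7 14:04 pics
time_s 0.0
qpos [73.17319723 18.44041267 -4.0147657  83.17471115  1.29665207 78.54019712
 -3.25871474]
joint_velocities [ 0.03007072  0.08887246 -0.10101923 -0.04765562 -0.00262887 -0.01258441
  0.08034039]
effort [-3.15005782e-04 -4.91291749e+01 -4.03981721e-01 -3.12528169e+01
 -6.39115996e-02  4.35171963e-02  1.92136604e-04]
tool_pos [ 0.19668261 -0.61895267  0.22144775]
tool_rot [-1.79890010e+02  7.55624806e-03  1.76374439e+01]
force [-0.65850541  0.41885449  0.00516768]
wrist_torque [ 0.00623863 -0.0081464  -0.04311504]
grip_width 0.08658959646359049
side mtx [[539.99526346   0.         276.94834304]
 [  0.         539.99526346 210.19386601]
 [  0.           0.           1.        ]]
side dist_coeffs [-0.14306009  0.          0.          0.          0.        ]
side extrinsics [[-0.85275334 -0.52230526  0.00299175  0.47019945]
 [-0.38989752  0.63274264 -0.66904161  0.29967209]
 [ 0.34755094 -0.57169394 -0.74321893  1.34413031]
 [ 0
[... 289 characters left out ...]
 -0.9994605   0.01641627  0.02193292]
 [-0.98859532  0.02570012 -0.14838734  0.54065379]
 [ 0.14788539 -0.02045017 -0.98879305  1.15134957]
 [ 0.          0.          0.          1.        ]]
wrist mtx [[339.95853044   0.         280.56623896]
 [  0.         339.95853044 208.67611481]
 [  0.           0.           1.        ]]
wrist dist_coeffs [-0.05763856  0.          0.          0.          0.        ]
wrist tool_from_camera [[-1.87292591e-05 -9.65064693e-01 -2.62011714e-01  7.16809760e-02]
 [ 9.99999590e-01  2.19124867e-04 -8.78582566e-04  1.55923706e-03]
 [ 9.05302296e-04 -2.62011623e-01  9.65064293e-01 -1.62640565e-01]
 [ 0.00000000e+00  0.00000000e+00  0.00000000e+00  1.00000000e+00]]
```

View pics/side0.png

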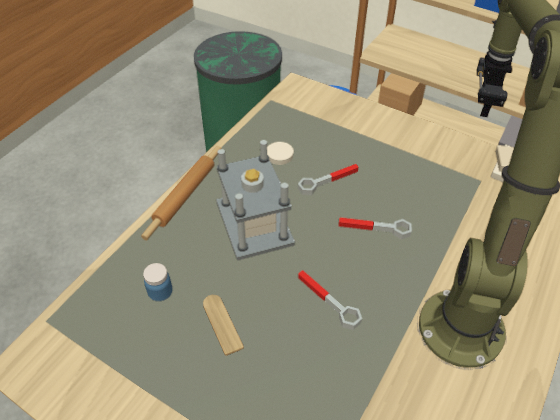

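View pics/top0.png

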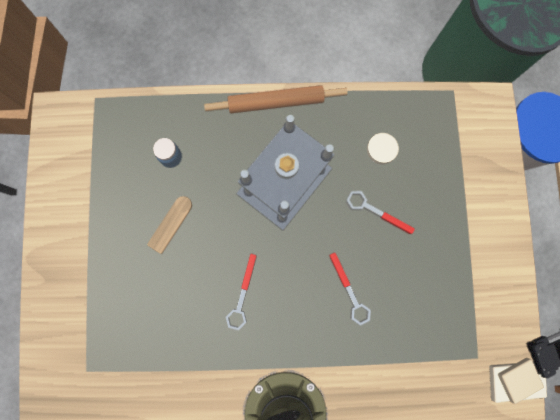

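View pics/wrist0.png

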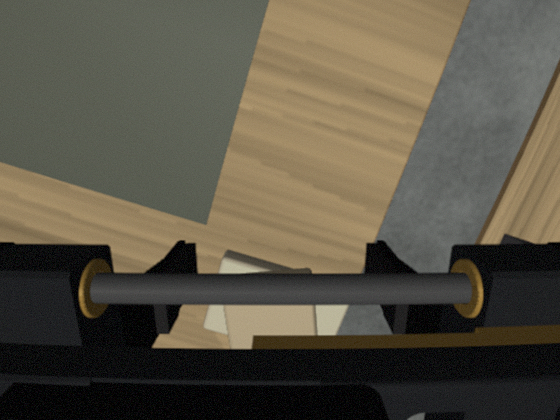

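```bash
cat > h.py <<'E'
import numpy as np, cv2
from cell import sensors, imaging
from scipy.spatial.transform import Rotation as Ro
def pose():
    o=sensors.get_obs(); T=np.eye(4)
    T[:3,:3]=Ro.from_euler('xyz',o["tool_rot"],degrees=True).as_matrix(); T[:3,3]=o["tool_pos"]; return o,T
def cam(n):
    o,T=pose(); c=imaging.read_camera(n)
    if n=="wrist": c["W"]=T@c["tool_from_camera"]
    else: c["W"]=np.linalg.inv(c["extrinsics"])
    return c
def rays(c,px):
    px=np.asarray(px,float).reshape(-1,1,2)
    u=cv2.undistortPoints(px,c["mtx"],c["dist_coeffs"]).reshape(-1,2)
    d=np.c_[u,np.ones(len(u))]@c["W"][:3,:3].T
    return c["W"][:3,3],d
def onz(c,px,z):
    p,d=rays(c,px); s=(z-p[2])/d[:,2]; return p+s[:,None]*d
def proj(c,P):
    E=np.linalg.inv(c["W"]); r,_=cv2.Rodrigues(E[:3,:3])
    return cv2.projectPoints(np.asarray(P,float).reshape(-1,1,3),r,E[:3,3],c["mtx"],c["dist_coeffs"])[0].reshape(-1,2)
def tri(c1,p1,c2,p2):
    a,d=rays(c1,p1);b,e=rays(c2,p2);d=d[0];e=e[0]
    s=np.linalg.lstsq(np.c_[d,-e],b-a,rcond=None)[0]
    return (a+s[0]*d+b+s[1]*e)/2, np.linalg.norm(a+s[0]*d-b-s[1]*e)
def red(c):
    h=cv2.cvtColor(c["color"],cv2.COLOR_RGB2HSV)
    return ((((h[...,0]<6)|(h[...,0]>174))&(h[...,1]>200)&(h[...,2]>90))*255).astype(np.uint8)
E
python3 - <<'E'
from h import *
for n in ["top","side"]:
    c=cam(n); m=red(c)
    cs,_=cv2.findContours(m,cv2.RETR_EXTERNAL,cv2.CHAIN_APPROX_NONE)
    for k in cs:
        if cv2.contourArea(k)<60: continue
        r=cv2.minAreaRect(k); b=cv2.boxPoints(r); M=cv2.moments(k)
        ctr=(M['m10']/M['m00'],M['m01']/M['m00'])
        e=sorted([((b[i]+b[(i+1)%4])/2,np.linalg.norm(b[i]-b[(i+1)%4])) for i in range(4)],key=lambda t:t[1])[:2]
        P=onz(c,[ctr,e[0][0],e[1][0]],0.018)
        print(n,np.round(ctr,1),np.round(P,4).tolist(),np.linalg.norm(P[1]-P[2]).round(4))
    im=c["color"][:,:,::-1]
    if n=="top":
        cv2.imwrite("pics/t_press.png",cv2.resize(im[95:240,215:435],None,fx=3.6,fy=3.6,interpolation=cv2.INTER_CUBIC))
    else:
        cv2.imwrite("pics/s_press.png",cv2.resize(im[130:260,190:330],None,fx=4.5,fy=4.5,interpolation=cv2.INTER_CUBIC))
E
```

```text
side [312.5 284.7] [[0.3857, 0.0919, 0.018], [0.4327, 0.0773, 0.018], [0.3376, 0.1065, 0.018]] 0.0995
side [356.2 223.4] [[0.3807, -0.1596, 0.018], [0.4251, -0.1407, 0.018], [0.338, -0.1779, 0.018]] 0.0947
side [344.3 171.8] [[0.5068, -0.3335, 0.018], [0.4826, -0.3755, 0.018], [0.5318, -0.2918, 0.018]] 0.097
```

View pics/t_press.png

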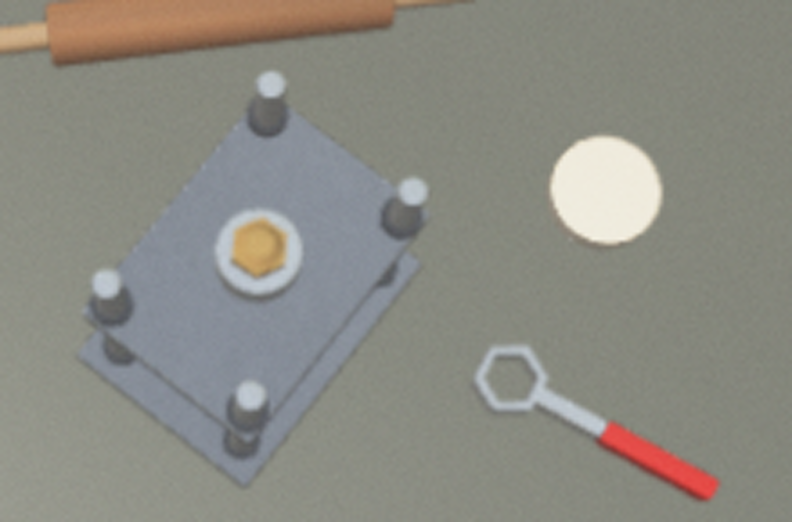

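View pics/s_press.png

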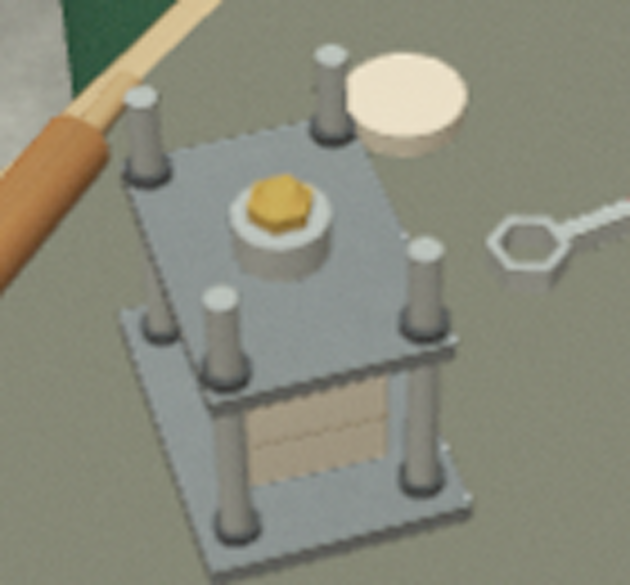

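```bash
cat >> h.py <<'E'
def red(c):
    h=cv2.cvtColor(c["color"],cv2.COLOR_RGB2HSV)
    return ((((h[...,0]<8)|(h[...,0]>170))&(h[...,1]>170)&(h[...,2]>90))*255).astype(np.uint8)
def brass(c):
    h=cv2.cvtColor(c["color"],cv2.COLOR_RGB2HSV)
    return (((h[...,0]>12)&(h[...,0]<28)&(h[...,1]>130)&(h[...,2]>90))*255).astype(np.uint8)
def blobs(m,amin):
    n,l,s,ct=cv2.connectedComponentsWithStats(m)
    return [(s[i],ct[i],l==i) for i in range(1,n) if s[i][4]>=amin]
E
python3 - <<'E'
from h import *
C={n:cam(n) for n in ["top","side"]}
for n,c in C.items():
    print(n,"at",c["W"][:3,3].round(3))
    for s,ct,_ in blobs(red(c),60): print(" red",s,ct.round(1),onz(c,ct,0.018).round(4))
    for s,ct,_ in blobs(brass(c),30): print(" brass",s,ct.round(1),onz(c,ct,0.205).round(4))
    g=cv2.cvtColor(c["color"],cv2.COLOR_RGB2HSV)
    m=((g[...,2]>165)&(g[...,1]<45)).astype(np.uint8)*255
    for s,ct,_ in blobs(m,12):
        if s[4]<600: print(" light",s,ct.round(1),onz(c,ct,0.225).round(4),onz(c,ct,0.024).round(4),c["color"][int(ct[1]),int(ct[0])])
E
```

```text
top at [0.365 0.032 1.218]
 red [383 214  30  19 167] [397.8 223.1] [[ 0.5094 -0.3376  0.018 ]]
 red [337 268  12  18  62] [342.8 277. ] [[ 0.3632 -0.1726  0.018 ]]
 light [304   6  13   8  54] [309.9  10.2] [[ 1.0418 -0.0906  0.225 ]] [[ 1.1788 -0.1153  0.024 ]] [168 170 170]
 light [217  55   4   6  14] [218.8  57.6] [[0.912  0.1432 0.225 ]] [[1.0227 0.1658 0.024 ]] [165 165 167]
 light [198  76   9   7  22] [201.8  79.1] [[0.8548 0.1853 0.225 ]] [[0.954  0.2164 0.024 ]] [168 168 169]
 light [410  81  12   1  12] [415.5  81. ] [[ 0.8418 -0.3479  0.225 ]] [[ 0.9383 -0.4247  0.024 ]] [171 162 151]
 light [287 115   7   7  42] [289.8 117.9] [[ 0.7479 -0.0285  0.225 ]] [[ 0.8254 -0.0407  0.024 ]] [190 197 205]
 light [153 138  22  21 373] [163.5 147.9] [[0.6805 0.2765 0.225 ]] [[0.7444 0.3261 0.024 ]] [237 230 224]
 light [326 144   8   8  45] [329.2 147.6] [[ 0.671  -0.1204  0.225 ]] [[ 0.733  -0.1511  0.024 ]] [189 198 203]
 light [274 153  25  23 249] [286.2 164.4] [[ 0.6319 -0.0159  0.225 ]] [[ 0.6859 -0.0255  0.024 ]] [205 171 110]
 light [241 170   7   8  47] [244.  173.2] [[0.61
[... 8154 characters left out ...]
1 0.225 ]] [[0.9832 0.3716 0.024 ]] [165 166 155]
 light [ 59 256   7   9  26] [ 61.2 261.3] [[0.8431 0.4684 0.225 ]] [[1.0067 0.3949 0.024 ]] [163 166 153]
 light [143 263  24  20 363] [154.5 272.2] [[0.6399 0.3757 0.225 ]] [[0.7616 0.2831 0.024 ]] [223 213 200]
 light [443 290   7   5  18] [445.1 291.8] [[0.0705 0.0876 0.225 ]] [[ 0.0746 -0.0646  0.024 ]] [186 182 173]
 light [326 294  36  31 225] [343.8 309.4] [[0.2405 0.2409 0.225 ]] [[0.2797 0.1203 0.024 ]] [188 194 189]
 light [424 330   8   8  37] [427.7 333.4] [[0.066  0.2033 0.225 ]] [[0.0691 0.075  0.024 ]] [161 159 151]
 light [477 355   8   8  36] [480.1 358.8] [[-0.0488  0.2037  0.225 ]] [[-0.0694  0.0755  0.024 ]] [156 152 145]
```

```bash
cat >> h.py <<'E'
def rel(p,yaw=None,T=None):
    """total shift in tool axes in row units (0.03 m), and turn about tool z in row units (10 deg); turn applied AFTER the shift"""
    o,T0=pose(); T=T0 if T is None else T
    d=T[:3,:3].T@(np.asarray(p)-T[:3,3])/0.03
    print("shift units",d.round(2),"pos",o["tool_pos"].round(4),"rpy",o["tool_rot"].round(2),"t",round(o["time_s"],2))
    if yaw is not None: print("rz units (tool z down => -dyaw)",round(-(yaw-o["tool_rot"][2])/10,3))
E
python3 -c "
from h import *
rel([0.505,-0.34,0.222],59.5)"
```

```text
shift units [ 1.261e+01 -5.760e+00  1.000e-02] pos [ 0.1969 -0.6194  0.2223] rpy [-179.98    0.     17.64] t 0.35
rz units (tool z down => -dyaw) -4.186
```

Emit:
carry_out --plan '[{"fingers": -1, "dx": 1, "dy": -0.48}, {"dx": 1, "dy": -0.48}, {"dx": 1, "dy": -0.48}, {"dx": 1, "dy": -0.48}, {"dx": 1, "dy": -0.48}, {"dx": 1, "dy": -0.48}, {"dx": 1, "dy": -0.48}, {"dx": 1, "dy": -0.48}, {"dx": 1, "dy": -0.48}, {"dx": 1, "dy": -0.48}, {"dx": 1, "dy": -0.48}, {"dx": 1, "dy": -0.48}]' --force 60

```text
validation failed for argument at $.pl...
```

Emit:
carry_out --plan '[{"dx": 0.6}, {"rz": -0.84}, {"rz": -0.84}, {"rz": -0.84}, {"rz": -0.84}, {"rz": -0.84}, {}]'

```text
validation failed for argument at $.pl...
```

```bash
python3 - <<'E'
from h import *
o,T=pose(); print(o["time_s"],o["tool_pos"],o["tool_rot"],o["qpos"].round(1),o["force"])
c=cam("wrist"); np.save("w1.npy",c,allow_pickle=True)
cv2.imwrite("pics/w1.png",c["color"][:,:,::-1])
E
```

```text
0.35 [ 0.196872   -0.61936733  0.22231061] [-1.79977154e+02  1.59192711e-03  1.76374327e+01] [73.2 18.4 -4.  83.1  1.3 78.5 -3.3] [ 0.30777793 -0.46875443  0.41523995]
```

View pics/w1.png

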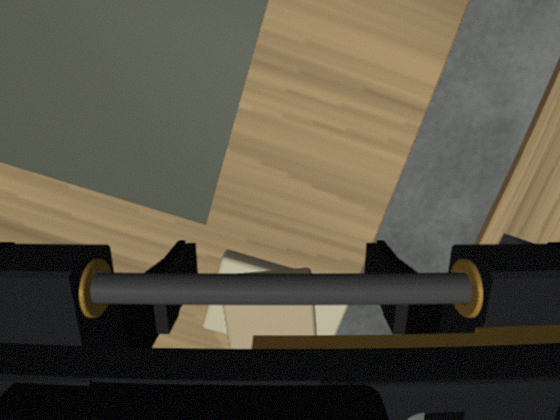

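The calls were refused, so the arm has not moved. I'll try one row with every key filled in.

Emit:
carry_out --plan '[{"fingers": -1, "dx": 1, "dy": -0.48, "dz": 0, "rx": 0, "ry": 0, "rz": 0}]' --force 60

```text
time_s: 0.52
tool_pos: [0.2181, -0.5982, 0.2222]
tool_rot: [180.0, 0.1, 17.3]
force: [0.2, 0.3, -0.1]
grip_width: 0.087
```

Emit:
carry_out --plan '[{"fingers": -1, "dx": 1, "dy": -0.48, "dz": 0, "rx": 0, "ry": 0, "rz": 0}, {"fingers": -1, "dx": 1, "dy": -0.48, "dz": 0, "rx": 0, "ry": 0, "rz": 0}, {"fingers": -1, "dx": 1, "dy": -0.48, "dz": 0, "rx": 0, "ry": 0, "rz": 0}, {"fingers": -1, "dx": 1, "dy": -0.48, "dz": 0, "rx": 0, "ry": 0, "rz": 0}, {"fingers": -1, "dx": 1, "dy": -0.48, "dz": 0, "rx": 0, "ry": 0, "rz": 0}, {"fingers": -1, "dx": 1, "dy": -0.48, "dz": 0, "rx": 0, "ry": 0, "rz": 0}, {"fingers": -1, "dx": 1, "dy": -0.48, "dz": 0, "rx": 0, "ry": 0, "rz": 0}, {"fingers": -1, "dx": 1, "dy": -0.48, "dz": 0, "rx": 0, "ry": 0, "rz": 0}, {"fingers": -1, "dx": 1, "dy": -0.48, "dz": 0, "rx": 0, "ry": 0, "rz": 0}, {"fingers": -1, "dx": 1, "dy": -0.48, "dz": 0, "rx": 0, "ry": 0, "rz": 0}, {"fingers": -1, "dx": 1, "dy": -0.48, "dz": 0, "rx": 0, "ry": 0, "rz": 0}]'

```text
time_s: 1.9
tool_pos: [0.4884, -0.345, 0.2227]
tool_rot: [180.0, -0.0, 17.6]
force: [0.2, 0.2, -0.8]
grip_width: 0.0869
```

Emit:
carry_out --plan '[{"fingers": -1, "dx": 0.6, "dy": 0, "dz": 0, "rx": 0, "ry": 0, "rz": 0}, {"fingers": -1, "dx": 0, "dy": 0, "dz": 0, "rx": 0, "ry": 0, "rz": -0.84}, {"fingers": -1, "dx": 0, "dy": 0, "dz": 0, "rx": 0, "ry": 0, "rz": -0.84}, {"fingers": -1, "dx": 0, "dy": 0, "dz": 0, "rx": 0, "ry": 0, "rz": -0.84}, {"fingers": -1, "dx": 0, "dy": 0, "dz": 0, "rx": 0, "ry": 0, "rz": -0.84}, {"fingers": -1, "dx": 0, "dy": 0, "dz": 0, "rx": 0, "ry": 0, "rz": -0.84}, {"fingers": -1, "dx": 0, "dy": 0, "dz": 0, "rx": 0, "ry": 0, "rz": 0}]'

```text
time_s: 2.78
tool_pos: [0.5044, -0.3415, 0.2224]
tool_rot: [-180.0, 0.0, 59.5]
force: [0.3, 1.2, -0.0]
grip_width: 0.0869
```

```bash
python3 - <<'E'
from h import *
o,T=pose(); print(o["time_s"],o["tool_pos"],o["tool_rot"],o["qpos"].round(1),o["force"])
c=cam("wrist"); np.save("w1.npy",c,allow_pickle=True)
cv2.imwrite("pics/w2.png",c["color"][:,:,::-1])
E
```

```text
2.775 [ 0.50440091 -0.34152351  0.22244383] [-1.79999730e+02  2.93253686e-02  5.94633868e+01] [ 50.7  14.9 -23.   88.7   5.9  77.7  -3.4] [ 0.30769368  1.20526563 -0.04033699]
```

View pics/w2.png

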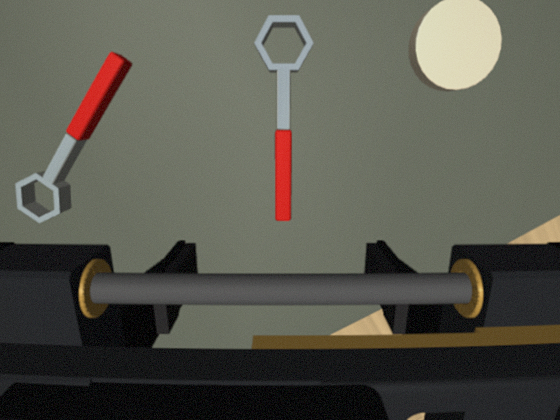

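```bash
python3 - <<'E'
from h import *
c=np.load("w1.npy",allow_pickle=True).item()
im=c["color"][:,:,::-1]
cv2.imwrite("pics/w2e.png",cv2.resize(im[0:140,224:344],None,fx=4.2,fy=4.2,interpolation=cv2.INTER_NEAREST))
g=cv2.cvtColor(c["color"],cv2.COLOR_RGB2GRAY)
print(g[0:90:2,284]); print(g[43,245:325:2])
E
```

```text
[114 115 114 115 115 116 115 123 169 167 167  95  69  70 109 120 115 113
 118 118 118 113 115 116 117 115 117 114 116 116 114 121 168 168 170 165
 167 162 165 167 168 166 169 166 168]
[119 122 116 120 117 159 168 170 126  61 111 115 114 115 115 112 114 117
 115 117 120 113 113 116 117 115 113 117 112  76  98 159 167 168 134 115
 111 116 117 114]
```

View pics/w2e.png

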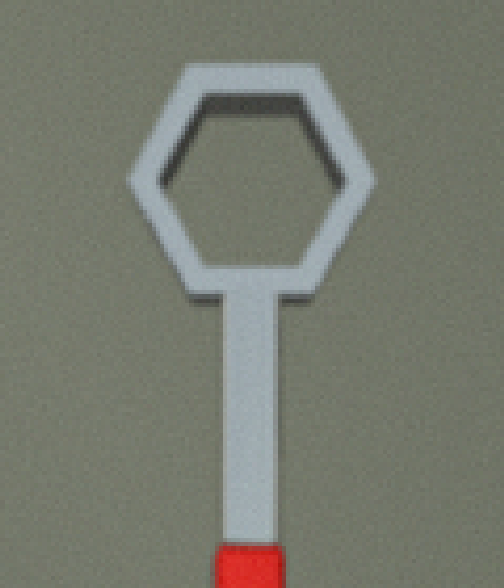

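```bash
cat >> h.py <<'E'
def poly_c(P):
    x,y=P[:,0],P[:,1];x2,y2=np.roll(x,-1),np.roll(y,-1);a=x*y2-x2*y;A=a.sum()/2
    return np.array([((x+x2)*a).sum()/(6*A),((y+y2)*a).sum()/(6*A)]),abs(A)
def hexphase(P,c):
    # orientation (mod 60) of flats' normals, from 6th harmonic of radius over angle
    d=P-c; th=np.unwrap(np.arctan2(d[:,1],d[:,0])); r=np.hypot(d[:,0],d[:,1])
    t=np.linspace(-np.pi,np.pi,720,endpoint=False); o=np.argsort(np.angle(np.exp(1j*th)))
    rr=np.interp(t,np.angle(np.exp(1j*th))[o],r[o],period=2*np.pi)
    z=(rr*np.exp(-6j*t)).mean()
    ang=-np.angle(z)/6   # max radius = corners at angle ang
    return (np.degrees(ang)+30)%60, 2*abs(z)
def contour_pts(m,hole=True):
    """sub-pixel-ish contour of grey level image m>thr: m float image, returns list"""
E
python3 - <<'E'
from h import *
c=np.load("w1.npy",allow_pickle=True).item()
o,T=pose()
g=cv2.cvtColor(c["color"],cv2.COLOR_RGB2GRAY)[:140,224:344]
k=8
G=cv2.resize(g,None,fx=k,fy=k,interpolation=cv2.INTER_CUBIC); G=cv2.GaussianBlur(G,(0,0),4)
m=(G>140).astype(np.uint8)*255
cs,h=cv2.findContours(m,cv2.RETR_CCOMP,cv2.CHAIN_APPROX_NONE)
for i,q in enumerate(cs):
    if h[0][i][3]>=0 and cv2.contourArea(q)>1000:
        px=(q.reshape(-1,2)+0.5)/k-0.5+[224,0]
        P=onz(c,px,0.024)[:,:2]
        ct,A=poly_c(P); print("hole px",poly_c(px)[0],"centre",ct.round(4),"AF",np.sqrt(A/0.866).round(4),"phase",hexphase(P,ct))
        eye=ct
m=red(c)
for s,ct,l in blobs(m,300):
    print(s,ct)
    if 250<ct[0]<320:
        p=np.argwhere(l)[:,::-1]; P=onz(c,p,0.024)[:,:2]; 
        u=np.linalg.svd(P-P.mean(0),full_matrices=False)[2][0]
        print("red",P.mean(0),"dir",np.degrees(np.arctan2(*u[::-1])), "dist",np.linalg.norm(P.mean(0)-eye),"yaw",np.degrees(np.arctan2(*(eye-P.mean(0))[::-1])))
        q=(P-eye)@u; print("extent",q.min(),q.max())
R=T[:3,:3]
print("eye in tool", (R.T@(np.r_[eye,0.024]-T[:3,3])).round(4))
E
```

```text
hole px [283.38380831  41.86360349] centre [ 0.5801 -0.2207] AF 0.039 phase (np.float64(59.1903130560097), np.float64(0.0011991735140315252))
[  67   52   58   88 1599] [95.23327079 95.02501563]
[ 275  130   16   91 1395] [282.7827957  174.47240143]
red [ 0.51249168 -0.33452793] dir -120.17886573666343 dist 0.1323435257476813 yaw 59.29244054112245
extent 0.08508881778348669 0.18285122334464593
eye in tool [0.1423 0.0037 0.1984]
```

Emit:
carry_out --plan '[{"fingers": -1, "dx": 0.08, "dy": 0.12, "dz": 1, "rx": 0, "ry": 0, "rz": 0}, {"fingers": -1, "dx": 0, "dy": 0, "dz": 1, "rx": 0, "ry": 0, "rz": 0}, {"fingers": -1, "dx": 0, "dy": 0, "dz": 1, "rx": 0, "ry": 0, "rz": 0}, {"fingers": -1, "dx": 0, "dy": 0, "dz": 1, "rx": 0, "ry": 0, "rz": 0}, {"fingers": -1, "dx": 0, "dy": 0, "dz": 1, "rx": 0, "ry": 0, "rz": 0}, {"fingers": -1, "dx": 0, "dy": 0, "dz": 1, "rx": 0, "ry": 0, "rz": 0}, {"fingers": -1, "dx": 0, "dy": 0, "dz": 0.8, "rx": 0, "ry": 0, "rz": 0}, {"fingers": -1, "dx": 0, "dy": 0, "dz": 0.25, "rx": 0, "ry": 0, "rz": 0}, {"fingers": -1, "dx": 0, "dy": 0, "dz": 0.1, "rx": 0, "ry": 0, "rz": 0}, {"fingers": -1, "dx": 0, "dy": 0, "dz": 0, "rx": 0, "ry": 0, "rz": 0}]'

```text
time_s: 4.08
tool_pos: [0.5097, -0.3405, 0.0089]
tool_rot: [179.9, 0.0, 59.6]
force: [0.4, 0.6, 0.2]
grip_width: 0.0868
```

Emit:
carry_out --plan '[{"fingers": -1, "dx": -0.02, "dy": 0, "dz": 0.16, "rx": 0, "ry": 0, "rz": 0}, {"fingers": -1, "dx": 0, "dy": 0, "dz": 0, "rx": 0, "ry": 0, "rz": 0}, {"fingers": 1, "dx": 0, "dy": 0, "dz": 0, "rx": 0, "ry": 0, "rz": 0}, {"fingers": 1, "dx": 0, "dy": 0, "dz": 0, "rx": 0, "ry": 0, "rz": 0}, {"fingers": 1, "dx": 0, "dy": 0, "dz": 0, "rx": 0, "ry": 0, "rz": 0}, {"fingers": 1, "dx": 0, "dy": 0, "dz": 0, "rx": 0, "ry": 0, "rz": 0}, {"fingers": 1, "dx": 0, "dy": 0, "dz": 0, "rx": 0, "ry": 0, "rz": 0}, {"fingers": 1, "dx": 0, "dy": 0, "dz": 0, "rx": 0, "ry": 0, "rz": 0}]' --force 60

```text
time_s: 5.08
tool_pos: [0.5088, -0.3406, 0.0032]
tool_rot: [180.0, 0.0, 59.6]
force: [-0.6, 0.8, -0.1]
grip_width: 0.035
```

Emit:
carry_out --plan '[{"fingers": 1, "dx": 0, "dy": 0, "dz": 0, "rx": 0, "ry": 0, "rz": 0}, {"fingers": 1, "dx": 0, "dy": 0, "dz": 0, "rx": 0, "ry": 0, "rz": 0}, {"fingers": 1, "dx": 0, "dy": 0, "dz": 0, "rx": 0, "ry": 0, "rz": 0}, {"fingers": 1, "dx": 0, "dy": 0, "dz": 0, "rx": 0, "ry": 0, "rz": 0}]'

```text
time_s: 5.58
tool_pos: [0.5087, -0.3405, 0.0032]
tool_rot: [-180.0, 0.0, 59.6]
force: [-0.8, -0.2, -0.5]
grip_width: 0.0176
```

Emit:
carry_out --plan '[{"fingers": 1, "dx": 0, "dy": 0, "dz": -0.3, "rx": 0, "ry": 0, "rz": 0}, {"fingers": 1, "dx": 0, "dy": 0, "dz": -0.6, "rx": 0, "ry": 0, "rz": 0}, {"fingers": 1, "dx": 0, "dy": 0, "dz": -1, "rx": 0, "ry": 0, "rz": 0}, {"fingers": 1, "dx": 0, "dy": 0, "dz": -1, "rx": 0, "ry": 0, "rz": 0}, {"fingers": 1, "dx": 0, "dy": 0, "dz": -1, "rx": 0, "ry": 0, "rz": 0}, {"fingers": 1, "dx": 0, "dy": 0, "dz": -1, "rx": 0, "ry": 0, "rz": 0}, {"fingers": 1, "dx": 0, "dy": 0, "dz": -1, "rx": 0, "ry": 0, "rz": 0}]'

```text
time_s: 6.45
tool_pos: [0.5088, -0.3404, 0.1825]
tool_rot: [179.9, 0.0, 59.7]
force: [0.7, -0.3, -2.8]
grip_width: 0.0173
```

Emit:
carry_out --plan '[{"fingers": 1, "dx": 0.98, "dy": 0.1, "dz": -1, "rx": 0, "ry": 0, "rz": 0}, {"fingers": 1, "dx": 0.98, "dy": 0.1, "dz": -1, "rx": 0, "ry": 0, "rz": 0}, {"fingers": 1, "dx": 0.98, "dy": 0.1, "dz": -1, "rx": 0, "ry": 0, "rz": 0}, {"fingers": 1, "dx": 0.98, "dy": 0.1, "dz": -1, "rx": 0, "ry": 0, "rz": 0}, {"fingers": 1, "dx": 0.98, "dy": 0.1, "dz": -1, "rx": 0, "ry": 0, "rz": 0}, {"fingers": 1, "dx": 0.98, "dy": 0.1, "dz": -1, "rx": 0, "ry": 0, "rz": 0}, {"fingers": 1, "dx": 0.98, "dy": 0.1, "dz": -1, "rx": 0, "ry": 0, "rz": 0}, {"fingers": 1, "dx": 0, "dy": 0, "dz": -0.3, "rx": 0, "ry": 0, "rz": 0}, {"fingers": 1, "dx": 0, "dy": 0, "dz": 0, "rx": 0, "ry": 0, "rz": 0}, {"fingers": 1, "dx": 0, "dy": 0, "dz": 0, "rx": 0, "ry": 0, "rz": 0}]'

```text
time_s: 7.7
tool_pos: [0.63, -0.1749, 0.3984]
tool_rot: [-179.9, 0.1, 59.5]
force: [0.2, 0.3, -3.4]
grip_width: 0.0175
```

```bash
python3 - <<'E'
from h import *
o,T=pose(); print(o["time_s"],o["tool_pos"],o["tool_rot"],o["qpos"].round(1),o["force"],o["wrist_torque"])
c=cam("wrist"); np.save("w3.npy",c,allow_pickle=True)
cv2.imwrite("pics/w3.png",c["color"][:,:,::-1])
t=cam("top"); cv2.imwrite("pics/t3.png",t["color"][:,:,::-1])
t=cam("side"); cv2.imwrite("pics/s3.png",t["color"][:,:,::-1])
E
```

```text
7.7 [ 0.63003491 -0.17492546  0.39835735] [-1.79926169e+02  8.73757451e-02  5.95276379e+01] [ 32.8  20.4 -28.8  62.7   9.9  99.2 -23.4] [ 0.22366973  0.28172156 -3.443441  ] [-0.20736338  0.03888326  0.02226332]
```

View pics/w3.png

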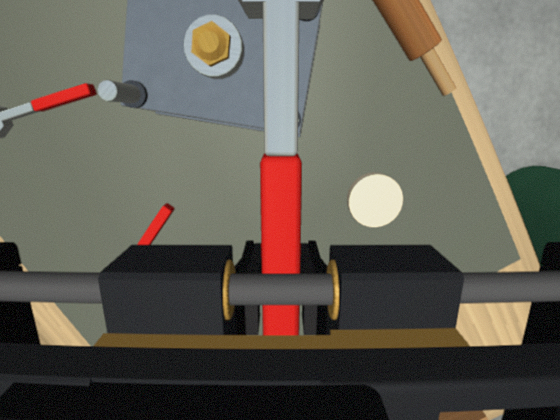

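View pics/t3.png

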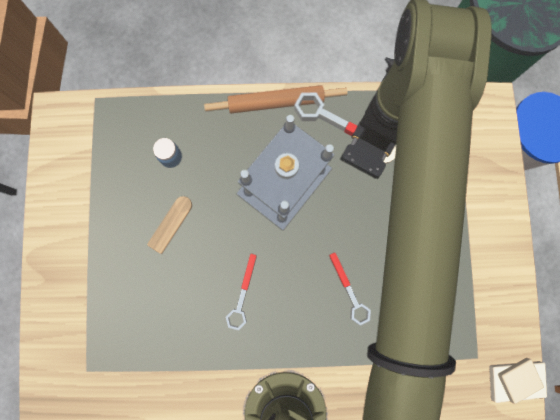

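View pics/s3.png

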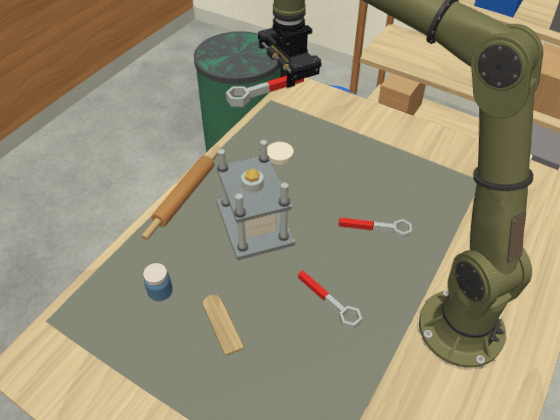

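```bash
python3 - <<'E'
from h import *
c=np.load("w3.npy",allow_pickle=True).item()
im=c["color"][:,:,::-1]
cv2.imwrite("pics/w3n.png",cv2.resize(im[5:90,170:255],None,fx=7,fy=7,interpolation=cv2.INTER_CUBIC))
cv2.imwrite("pics/w3e.png",cv2.resize(im[0:60,225:335],None,fx=7,fy=7,interpolation=cv2.INTER_CUBIC))
E
```

```text
(no output)
```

View pics/w3n.png

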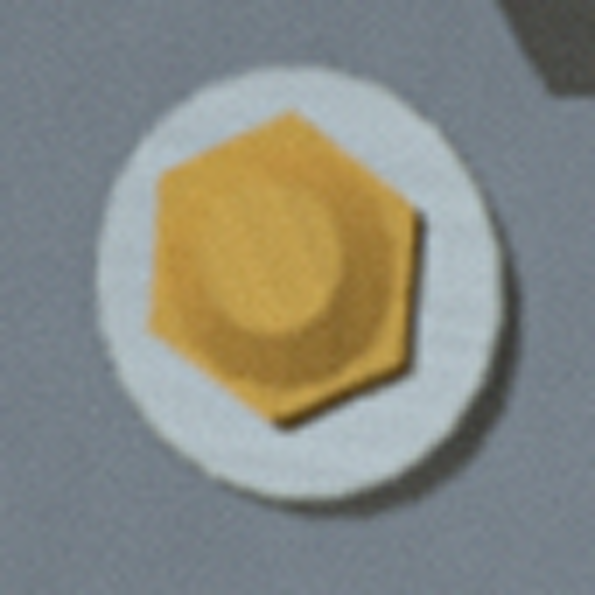

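View pics/w3e.png

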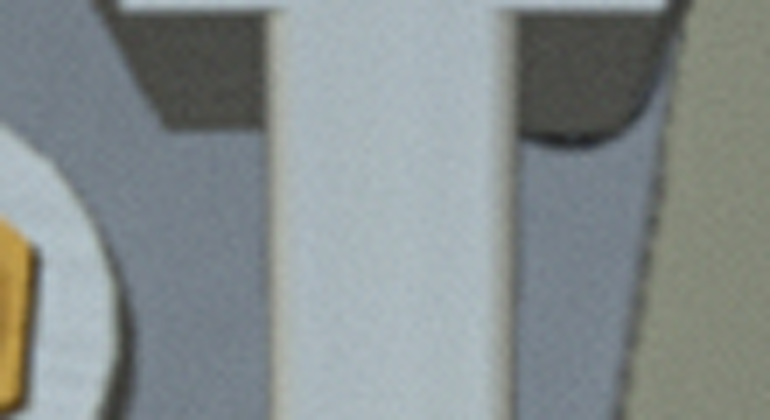

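```bash
python3 - <<'E'
from h import *
c=np.load("w3.npy",allow_pickle=True).item()
W=c["W"]; T=W@np.linalg.inv(c["tool_from_camera"])
k=8
sub=c["color"][5:90,170:262]; off=np.array([170,5])
big=cv2.resize(sub,None,fx=k,fy=k,interpolation=cv2.INTER_CUBIC); big=cv2.GaussianBlur(big,(0,0),3)
h=cv2.cvtColor(big,cv2.COLOR_RGB2HSV)
def cont(m,z,name):
    cs,_=cv2.findContours(m.astype(np.uint8)*255,cv2.RETR_EXTERNAL,cv2.CHAIN_APPROX_NONE)
    q=max(cs,key=cv2.contourArea).reshape(-1,2); q=cv2.convexHull(q).reshape(-1,2) if name=="boss" else q
    px=(q+0.5)/k-0.5+off; P=onz(c,px,z)[:,:2]; ct,A=poly_c(P)
    print(name,"px",poly_c(px)[0].round(1),"world",ct.round(4),"R",np.sqrt(A/np.pi).round(4),"AF",np.sqrt(A/.866).round(4),"tool",(T[:3,:3].T@(np.r_[ct,z]-T[:3,3])).round(4))
    return P,ct
for v in (95,110,125):
    P,n=cont((h[...,1]>110)&(h[...,2]>v),0.202,"nut"); print("  phase",hexphase(P,n))
lab=(h[...,1]<60)&(h[...,2]>158)
lab|=(h[...,1]>110)&(h[...,2]>60)
lab=cv2.morphologyEx(lab.astype(np.uint8),cv2.MORPH_OPEN,np.ones((25,25)))>0
cont(lab,0.190,"boss")
# column tops etc: neck in hand at tool z -0.0208
def tool_pt(px,z):
    u=cv2.undistortPoints(np.array(px,float).reshape(-1,1,2),c["mtx"],c["dist_coeffs"]).reshape(-1,2)
    A=c["tool_from_camera"]; d=np.c_[u,np.ones(len(u))]@A[:3,:3].T; p=A[:3,3]
    return p+((z-p[2])/d[:,2])[:,None]*d
g=cv2.cvtColor(c["color"],cv2.COLOR_RGB2GRAY).astype(float)
for r in (20,60,100,140):
    row=np.median(g[r-3:r+4],0); mid=int(281); e=[]
    gr=np.gradient(cv2.GaussianBlur(row.reshape(1,-1),(0,0),1).ravel())
    l=255+np.argmax(gr[255:272]); rr=290+np.argmin(gr[290:308])
    print(r,l,rr,tool_pt([[l,r],[rr,r]],-0.0208).round(4).tolist())
m=red(c); 
for s,ct,l in blobs(m,1000): print("red",s, tool_pt([[ct[0],s[1]-.5]],-0.0208).round(4))
print("eye outer flat",tool_pt([[262,1.3],[305,1.3]],-0.0208).round(4))
E
```

```text
nut px [210.3  43.1] world [ 0.6429 -0.0187] R 0.0187 AF 0.0355 tool [ 0.1414 -0.0679  0.1962]
  phase (np.float64(22.159134883200164), np.float64(0.0010367615918607973))
nut px [210.2  43. ] world [ 0.6428 -0.0185] R 0.0186 AF 0.0353 tool [ 0.1416 -0.068   0.1962]
  phase (np.float64(22.327673447531957), np.float64(0.001044020004525608))
nut px [210.   42.9] world [ 0.6428 -0.0184] R 0.0185 AF 0.0352 tool [ 0.1416 -0.0682  0.1962]
  phase (np.float64(22.319249501857627), np.float64(0.0010481730187982099))
boss px [211.9  44.7] world [ 0.6425 -0.0178] R 0.0292 AF 0.0556 tool [ 0.142  -0.0687  0.2082]
20 264 297 [[0.1069, -0.0052, -0.0208], [0.1069, 0.0074, -0.0208]]
60 264 296 [[0.0923, -0.0053, -0.0208], [0.0923, 0.0072, -0.0208]]
100 264 296 [[0.0772, -0.0055, -0.0208], [0.0772, 0.0073, -0.0208]]
140 265 295 [[0.0614, -0.0053, -0.0208], [0.0614, 0.0071, -0.0208]]
red [ 260  155   41  119 4622] [[ 0.0555  0.0011 -0.0208]]
red [ 263  305   36   31 1099] [[-0.0145  0.0011 -0.0208]]
eye outer flat [[ 0.1135 -0.0059 -0.0208]
 [ 0.1135  0.0104 -0.0208]]
```

Emit:
carry_out --plan '[{"fingers": 1, "dx": 0, "dy": 0, "dz": 0, "rx": 0, "ry": 0, "rz": -0.76}, {"fingers": 1, "dx": 0, "dy": 0, "dz": 0, "rx": 0, "ry": 0, "rz": -0.76}, {"fingers": 1, "dx": 0, "dy": 0, "dz": 0, "rx": 0, "ry": 0, "rz": -0.76}, {"fingers": 1, "dx": 0.3, "dy": -0.15, "dz": 0.6, "rx": 0, "ry": 0, "rz": 0}, {"fingers": 1, "dx": 0.3, "dy": -0.16, "dz": 1, "rx": 0, "ry": 0, "rz": 0}, {"fingers": 1, "dx": 0, "dy": 0, "dz": 1, "rx": 0, "ry": 0, "rz": 0}, {"fingers": 1, "dx": 0, "dy": 0, "dz": 1, "rx": 0, "ry": 0, "rz": 0}, {"fingers": 1, "dx": 0, "dy": 0, "dz": 1, "rx": 0, "ry": 0, "rz": 0}, {"fingers": 1, "dx": 0, "dy": 0, "dz": 0.8, "rx": 0, "ry": 0, "rz": 0}, {"fingers": 1, "dx": 0, "dy": 0, "dz": 0.3, "rx": 0, "ry": 0, "rz": 0}, {"fingers": 1, "dx": 0, "dy": 0, "dz": 0, "rx": 0, "ry": 0, "rz": 0}, {"fingers": 1, "dx": 0, "dy": 0, "dz": 0, "rx": 0, "ry": 0, "rz": 0}]'

```text
time_s: 9.35
tool_pos: [0.6248, -0.1547, 0.2296]
tool_rot: [179.9, 0.0, 82.4]
force: [-0.5, -0.8, -3.0]
grip_width: 0.0175
```

```bash
python3 - <<'E'
from h import *
o,T=pose(); print(o["time_s"],o["tool_pos"],o["tool_rot"],o["qpos"].round(1),o["force"],o["wrist_torque"])
rel([0.6232,-0.1558,0.225],82.3)
t=cam("top"); np.save("t4.npy",t,allow_pickle=True); s=cam("side"); np.save("s4.npy",s,allow_pickle=True)
a=cv2.resize(t["color"][110:230,230:370],None,fx=4,fy=4,interpolation=cv2.INTER_CUBIC)
cv2.imwrite("pics/t4.png",a[:,:,::-1])
a=cv2.resize(s["color"][110:230,190:330],None,fx=4,fy=4,interpolation=cv2.INTER_CUBIC)
cv2.imwrite("pics/s4.png",a[:,:,::-1])
E
```

```text
9.35 [ 0.62477515 -0.15465126  0.22959962] [1.79880594e+02 1.58680901e-02 8.24272043e+01] [ 36.5  20.2 -32.3  82.7  10.8  80.   -3.6] [-0.48983116 -0.80835323 -3.02907509] [-0.18208744 -0.07186582  0.01273547]
shift units [-0.04 -0.05  0.15] pos [ 0.6248 -0.1547  0.2296] rpy [1.7988e+02 2.0000e-02 8.2430e+01] t 9.35
rz units (tool z down => -dyaw) 0.013
```

View pics/t4.png

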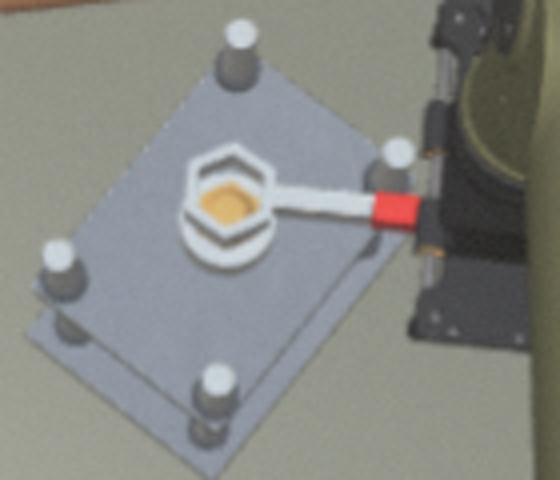

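View pics/s4.png

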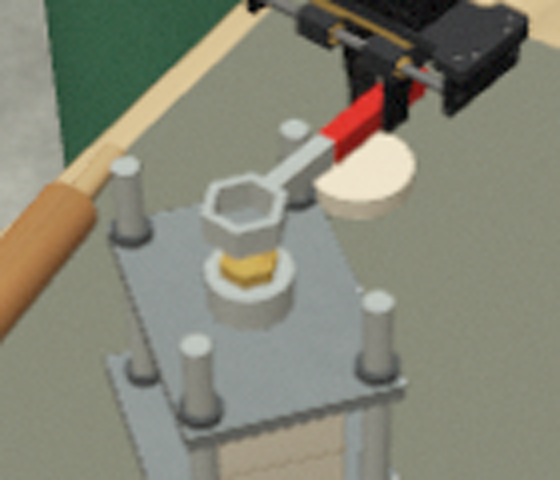

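```bash
python3 - <<'E'
from h import *
t=np.load("t4.npy",allow_pickle=True).item(); s=np.load("s4.npy",allow_pickle=True).item()
V=np.array([(235,145),(275,168),(275,215),(228,243),(187,222),(187,172)],float)
px=(V+.5)/4-.5+[230,110]
P=onz(t,px,.2504)[:,:2]; print("top eye",poly_c(P)[0].round(4),"AF",np.sqrt(poly_c(P)[1]/.866))
c=proj(t,[[.6232+.1393*np.cos(np.radians(82.4))+.0016,-.1547+.1393*np.sin(np.radians(82.4)),.2504]]); print("expected px",c,"meas",px.mean(0))
V=np.array([(203,210),(228,237),(275,232),(290,205),(262,176),(216,183)],float)
px=(V+.5)/4-.5+[190,110]
P=onz(s,px,.2504)[:,:2]; print("side eye",poly_c(P)[0].round(4),"AF",np.sqrt(poly_c(P)[1]/.866))
E
```

```text
top eye [ 0.64   -0.0179] AF 0.050807115057142
expected px [[286.75230292 156.77913401]] meas [287.41666667 158.16666667]
side eye [ 0.6389 -0.0142] AF 0.05127469079930923
```

```bash
python3 - <<'E'
from h import *
t=np.load("t4.npy",allow_pickle=True).item(); s=np.load("s4.npy",allow_pickle=True).item()
V=np.array([(235,145),(275,168),(275,215),(228,243),(187,222),(187,172)],float); a=((V+.5)/4-.5+[230,110]).mean(0)
V=np.array([(203,210),(228,237),(275,232),(290,205),(262,176),(216,183)],float);b=((V+.5)/4-.5+[190,110]).mean(0)
print(a,b,tri(t,a,s,b))
# automatic: bright top-face mask of the side view
for n,c,(x0,y0,x1,y1),th in (("side",s,(235,148,272,175),0),("top",t,(272,140,305,175),0)):
    g=cv2.cvtColor(c["color"],cv2.COLOR_RGB2GRAY)[y0:y1,x0:x1]
    cv2.imwrite(f"pics/{n}4g.png",cv2.resize(g,None,fx=14,fy=14,interpolation=cv2.INTER_CUBIC))
E
```

```text
[287.41666667 158.16666667] [251.04166667 161.41666667] (array([ 0.64163506, -0.01820005,  0.24528828]), np.float64(0.0006677666314555539))
```

View pics/side4g.png

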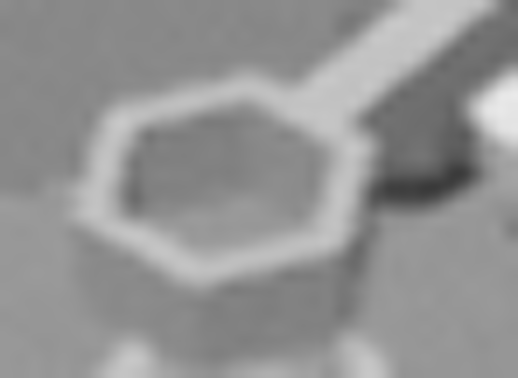

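View pics/top4g.png

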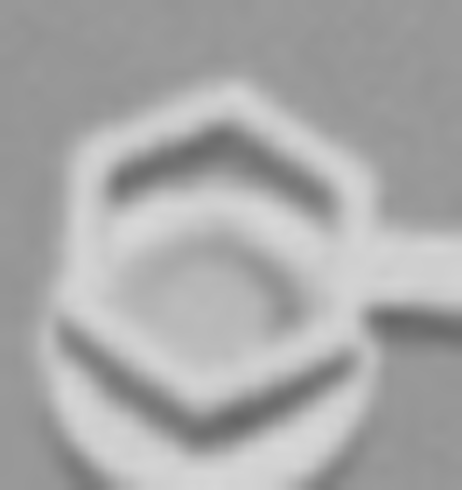

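```bash
python3 - <<'E'
from h import *
t=np.load("t4.npy",allow_pickle=True).item(); s=np.load("s4.npy",allow_pickle=True).item()
a=[287.2,156.6]; b=[250.58,159.98]
print(tri(t,a,s,b)); print(onz(t,a,.2504),onz(s,b,.2504))
E
```

```text
(array([ 0.64340067, -0.0178133 ,  0.25004981]), np.float64(0.0006796851321515332))
[[ 0.6436294  -0.01767658  0.2504    ]] [[ 0.64282467 -0.0175525   0.2504    ]]
```

Emit:
carry_out --plan '[{"fingers": 1, "dx": -0.03, "dy": -0.05, "dz": 0.3, "rx": 0, "ry": 0, "rz": 0}, {"fingers": 1, "dx": 0, "dy": 0, "dz": 0.3, "rx": 0, "ry": 0, "rz": 0}, {"fingers": 1, "dx": 0, "dy": 0, "dz": 0.1, "rx": 0, "ry": 0, "rz": 0}, {"fingers": 1, "dx": 0, "dy": 0, "dz": 0, "rx": 0, "ry": 0, "rz": 0}]'

```text
time_s: 9.95
tool_pos: [0.6222, -0.1551, 0.2067]
tool_rot: [-179.9, -0.0, 82.4]
force: [0.8, -0.2, -2.5]
grip_width: 0.0175
```

Emit:
carry_out --plan '[{"fingers": 1, "dx": 0, "dy": 0, "dz": 0.1, "rx": 0, "ry": 0, "rz": 0}, {"fingers": 1, "dx": 0, "dy": 0, "dz": 0.1, "rx": 0, "ry": 0, "rz": 0}, {"fingers": 1, "dx": 0, "dy": 0, "dz": 0, "rx": 0, "ry": 0, "rz": 0}]'

```text
time_s: 10.32
tool_pos: [0.6224, -0.1552, 0.2009]
tool_rot: [-180.0, 0.0, 82.4]
force: [0.3, 0.1, -3.4]
grip_width: 0.0177
```

Emit:
carry_out --plan '[{"fingers": 1, "dx": 0, "dy": 0, "dz": 0.1, "rx": 0, "ry": 0, "rz": 0}, {"fingers": 1, "dx": 0, "dy": 0, "dz": 0.1, "rx": 0, "ry": 0, "rz": 0}, {"fingers": 1, "dx": 0, "dy": 0, "dz": 0.05, "rx": 0, "ry": 0, "rz": 0}, {"fingers": 1, "dx": 0, "dy": 0, "dz": 0, "rx": 0, "ry": 0, "rz": 0}]'

```text
time_s: 10.82
tool_pos: [0.6225, -0.1552, 0.1937]
tool_rot: [-180.0, 0.0, 82.4]
force: [-0.4, 0.4, -3.4]
grip_width: 0.0172
```

```bash
python3 - <<'E'
from h import *
t=cam("top"); s=cam("side")
a=cv2.resize(t["color"][110:230,230:370],None,fx=4,fy=4,interpolation=cv2.INTER_CUBIC)
b=cv2.resize(s["color"][110:230,190:290],None,fx=4,fy=4,interpolation=cv2.INTER_CUBIC)
cv2.imwrite("pics/5.png",np.hstack([a[:,150:],b])[:,:,::-1])
o,T=pose(); print(o["force"],o["wrist_torque"],o["tool_pos"],o["time_s"])
E
```

```text
[-0.59447048  0.57857639 -3.10429847] [-0.18641874 -0.12804549  0.03385165] [ 0.62250206 -0.15521392  0.1937815 ] 10.925
```

View pics/5.png

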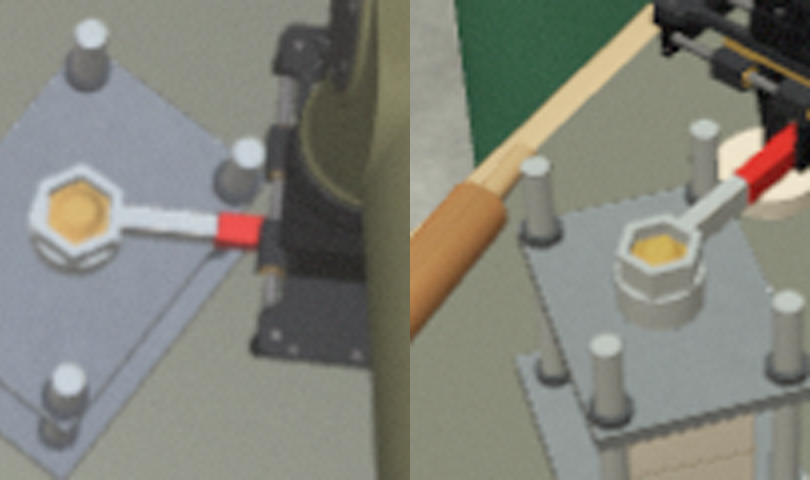

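Emit:
carry_out --plan '[{"fingers": 1, "dx": 0.011, "dy": -0.324, "dz": 0, "rx": 0, "ry": 0, "rz": 0.4}, {"fingers": 1, "dx": 0.011, "dy": -0.324, "dz": 0, "rx": 0, "ry": 0, "rz": 0.4}, {"fingers": 1, "dx": 0.011, "dy": -0.324, "dz": 0, "rx": 0, "ry": 0, "rz": 0.4}, {"fingers": 1, "dx": 0.011, "dy": -0.324, "dz": 0, "rx": 0, "ry": 0, "rz": 0.4}]'

```text
time_s: 11.42
tool_pos: [0.5859, -0.1449, 0.1942]
tool_rot: [179.8, -0.0, 66.3]
force: [3.1, -0.9, -3.7]
grip_width: 0.0172
```

```bash
cat >> h.py <<'E'
N=np.array([0.6416,-0.0177]); L=0.1393
def st():
    o,T=pose(); p=o["tool_pos"]; y=np.radians(o["tool_rot"][2]); F=o["force"]; r=p[:2]-N
    M=o["wrist_torque"][2]+r[0]*F[1]-r[1]*F[0]
    e=p[:2]+L*np.array([np.cos(y),np.sin(y)])-N
    u=np.array([np.cos(y),np.sin(y)])
    print(f"t {o['time_s']:.2f} yaw {o['tool_rot'][2]:.2f} z {p[2]:.4f} rp {o['tool_rot'][:2].round(2)} eye-N mm {(e*1e3).round(2)} F {F.round(2)} Mw {o['wrist_torque'].round(3)} Fradial {F[:2]@u:.2f} | Mnut {M:.3f}  q7 {o['qpos'].round(1)}")
E
python3 -c "
from h import *
st()"
```

```text
t 11.43 yaw 66.31 z 0.1942 rp [ 1.7985e+02 -3.0000e-02] eye-N mm [0.24 0.32] F [ 3.06 -0.93 -3.72] Mw [-0.235 -0.614 -0.009] Fradial 0.37 | Mnut 0.432  q7 [ 36.8  15.9 -30.4  91.6   8.3  74.6 -18.5]
```

Emit:
carry_out --plan '[{"fingers": 1, "dx": 0.011, "dy": -0.324, "dz": 0, "rx": 0, "ry": 0, "rz": 0.4}, {"fingers": 1, "dx": 0.011, "dy": -0.324, "dz": 0, "rx": 0, "ry": 0, "rz": 0.4}, {"fingers": 1, "dx": 0.011, "dy": -0.324, "dz": 0, "rx": 0, "ry": 0, "rz": 0.4}, {"fingers": 1, "dx": 0.011, "dy": -0.324, "dz": 0, "rx": 0, "ry": 0, "rz": 0.4}, {"fingers": 1, "dx": 0.011, "dy": -0.324, "dz": 0, "rx": 0, "ry": 0, "rz": 0.4}, {"fingers": 1, "dx": 0.011, "dy": -0.324, "dz": 0, "rx": 0, "ry": 0, "rz": 0.4}]'

```text
time_s: 12.18
tool_pos: [0.5388, -0.1111, 0.1942]
tool_rot: [179.9, -0.1, 42.3]
force: [3.3, 0.1, -4.6]
grip_width: 0.0177
```

```bash
python3 -c "
from h import *
st()"
```

```text
t 12.18 yaw 42.32 z 0.1942 rp [ 1.7987e+02 -9.0000e-02] eye-N mm [0.16 0.43] F [ 3.34  0.11 -4.6 ] Mw [-0.269 -0.56  -0.009] Fradial 2.54 | Mnut 0.292  q7 [ 35.4   8.9 -29.1  99.    4.5  73.1 -42.4]
```

Emit:
carry_out --plan '[{"fingers": 1, "dx": 0.011, "dy": -0.324, "dz": 0, "rx": 0, "ry": 0, "rz": 0.4}, {"fingers": 1, "dx": 0.011, "dy": -0.324, "dz": 0, "rx": 0, "ry": 0, "rz": 0.4}, {"fingers": 1, "dx": 0.011, "dy": -0.324, "dz": 0, "rx": 0, "ry": 0, "rz": 0.4}, {"fingers": 1, "dx": 0.011, "dy": -0.324, "dz": 0, "rx": 0, "ry": 0, "rz": 0.4}, {"fingers": 1, "dx": 0.011, "dy": -0.324, "dz": 0, "rx": 0, "ry": 0, "rz": 0.4}, {"fingers": 1, "dx": 0.011, "dy": -0.324, "dz": 0, "rx": 0, "ry": 0, "rz": 0.4}, {"fingers": 1, "dx": 0.011, "dy": -0.324, "dz": 0, "rx": 0, "ry": 0, "rz": 0.4}]'

```text
time_s: 13.05
tool_pos: [0.5067, -0.0518, 0.1941]
tool_rot: [179.9, -0.1, 14.3]
force: [3.5, -1.0, -5.6]
grip_width: 0.0174
```

```bash
python3 -c "
from h import *
st()"
```

```text
t 13.05 yaw 14.33 z 0.1941 rp [ 1.7991e+02 -1.4000e-01] eye-N mm [0.09 0.39] F [ 3.46 -1.04 -5.59] Mw [-0.301 -0.577  0.107] Fradial 3.09 | Mnut 0.366  q7 [ 31.8   3.6 -29.9 104.3   1.9  72.5 -74.3]
```

Emit:
carry_out --plan '[{"fingers": 1, "dx": 0.011, "dy": -0.324, "dz": 0, "rx": 0, "ry": 0, "rz": 0.4}, {"fingers": 1, "dx": 0, "dy": 0, "dz": 0, "rx": 0, "ry": 0, "rz": 0}]'

```text
time_s: 13.3
tool_pos: [0.5046, -0.0423, 0.1942]
tool_rot: [179.9, -0.1, 10.5]
force: [3.9, -1.4, -4.5]
grip_width: 0.0174
```

```bash
python3 -c "
from h import *
st()"
```

```text
t 13.30 yaw 10.52 z 0.1942 rp [ 1.7992e+02 -1.4000e-01] eye-N mm [-0.04  0.88] F [ 3.92 -1.44 -4.52] Mw [-0.126 -0.594 -0.109] Fradial 3.60 | Mnut 0.184  q7 [ 31.2   3.2 -30.3 104.6   1.7  72.5 -79. ]
```

Emit:
carry_out --plan '[{"fingers": 1, "dx": 0.014, "dy": 0.364, "dz": 0, "rx": 0, "ry": 0, "rz": -0.45}, {"fingers": 1, "dx": 0.014, "dy": 0.364, "dz": 0, "rx": 0, "ry": 0, "rz": -0.45}, {"fingers": 1, "dx": 0, "dy": 0, "dz": 0, "rx": 0, "ry": 0, "rz": 0}]'

```text
time_s: 13.68
tool_pos: [0.5093, -0.0641, 0.1938]
tool_rot: [-180.0, 0.0, 19.4]
force: [-0.3, 0.4, -3.1]
grip_width: 0.0176
```

```bash
python3 -c "
from h import *
st()"
```

```text
t 13.68 yaw 19.37 z 0.1938 rp [-1.7997e+02  1.0000e-02] eye-N mm [-0.91 -0.22] F [-0.27  0.41 -3.11] Mw [ 0.015  0.007 -0.001] Fradial -0.11 | Mnut -0.068  q7 [ 32.6   4.2 -29.5 103.7   2.2  72.7 -68.1]
```

Emit:
carry_out --plan '[{"fingers": 1, "dx": 0.03, "dy": 0, "dz": -0.5, "rx": 0, "ry": 0, "rz": 0}, {"fingers": 1, "dx": 0, "dy": 0, "dz": -0.6, "rx": 0, "ry": 0, "rz": 0}, {"fingers": 1, "dx": 0.04, "dy": 0.606, "dz": 0, "rx": 0, "ry": 0, "rz": -0.75}, {"fingers": 1, "dx": 0.04, "dy": 0.606, "dz": 0, "rx": 0, "ry": 0, "rz": -0.75}, {"fingers": 1, "dx": 0.04, "dy": 0.606, "dz": 0, "rx": 0, "ry": 0, "rz": -0.75}, {"fingers": 1, "dx": 0.04, "dy": 0.606, "dz": 0, "rx": 0, "ry": 0, "rz": -0.75}, {"fingers": 1, "dx": 0.04, "dy": 0.606, "dz": 0, "rx": 0, "ry": 0, "rz": -0.75}, {"fingers": 1, "dx": 0.04, "dy": 0.606, "dz": 0, "rx": 0, "ry": 0, "rz": -0.75}, {"fingers": 1, "dx": 0.04, "dy": 0.606, "dz": 0, "rx": 0, "ry": 0, "rz": -0.75}, {"fingers": 1, "dx": 0.04, "dy": 0.606, "dz": 0, "rx": 0, "ry": 0, "rz": -0.75}, {"fingers": 1, "dx": 0, "dy": 0, "dz": 0, "rx": 0, "ry": 0, "rz": 0}, {"fingers": 1, "dx": 0, "dy": 0, "dz": 0, "rx": 0, "ry": 0, "rz": 0}]'

```text
time_s: 15.18
tool_pos: [0.6156, -0.1535, 0.2274]
tool_rot: [-180.0, 0.0, 79.3]
force: [-0.2, 0.0, -3.8]
grip_width: 0.0178
```

```bash
python3 - <<'E'
from h import *
st()
t=cam("top"); s=cam("side")
a=cv2.resize(t["color"][110:230,230:370],None,fx=4,fy=4,interpolation=cv2.INTER_CUBIC)
b=cv2.resize(s["color"][130:250,200:300],None,fx=4,fy=4,interpolation=cv2.INTER_CUBIC)
cv2.imwrite("pics/6.png",np.hstack([a[:,150:],b])[:,:,::-1])
st()
E
```

```text
t 15.18 yaw 79.33 z 0.2274 rp [-1.7999e+02  1.0000e-02] eye-N mm [-0.21  1.09] F [-0.2   0.02 -3.82] Mw [-0.171 -0.079  0.028] Fradial -0.02 | Mnut 0.001  q7 [ 35.9  19.  -30.8  84.3   9.8  79.5  -6. ]
t 15.28 yaw 79.38 z 0.2273 rp [1.8e+02 3.0e-02] eye-N mm [-0.44  1.07] F [ 0.6  -0.62 -2.97] Mw [-0.178 -0.004  0.016] Fradial -0.50 | Mnut 0.113  q7 [ 35.9  19.  -30.8  84.3   9.8  79.4  -6. ]
```

View pics/6.png

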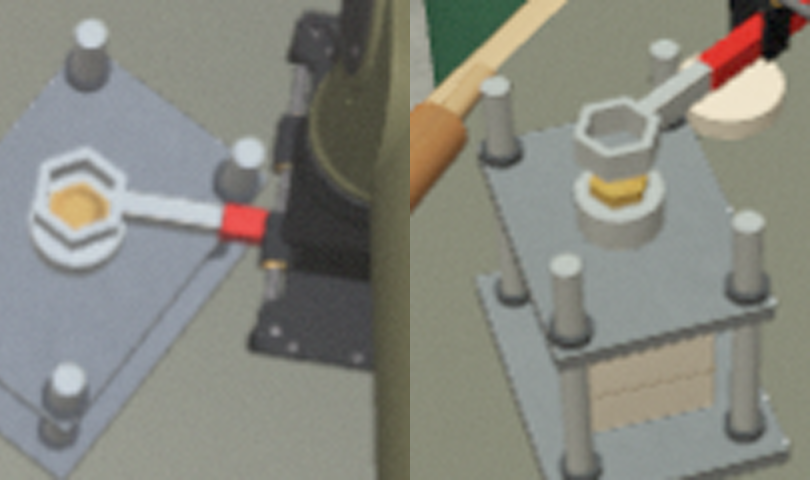

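Emit:
carry_out --plan '[{"fingers": 1, "dx": -0.026, "dy": 0.008, "dz": 0.3, "rx": 0, "ry": 0, "rz": 0}, {"fingers": 1, "dx": 0, "dy": 0, "dz": 0.3, "rx": 0, "ry": 0, "rz": 0}, {"fingers": 1, "dx": 0, "dy": 0, "dz": 0.2, "rx": 0, "ry": 0, "rz": 0}, {"fingers": 1, "dx": 0, "dy": 0, "dz": 0.12, "rx": 0, "ry": 0, "rz": 0}, {"fingers": 1, "dx": 0, "dy": 0, "dz": 0, "rx": 0, "ry": 0, "rz": 0}]'

```text
time_s: 15.9
tool_pos: [0.6159, -0.1545, 0.1987]
tool_rot: [-180.0, -0.0, 79.4]
force: [0.7, -0.2, -3.6]
grip_width: 0.0175
```

```bash
python3 -c "
from h import *
st()"
```

```text
t 15.90 yaw 79.44 z 0.1987 rp [-179.96   -0.  ] eye-N mm [-0.16  0.1 ] F [ 0.66 -0.22 -3.63] Mw [-0.2   -0.047  0.001] Fradial -0.10 | Mnut 0.097  q7 [ 35.9  19.9 -30.7  86.4  10.3  76.5  -6.2]
```

Emit:
carry_out --plan '[{"fingers": 1, "dx": 0, "dy": 0, "dz": 0.1, "rx": 0, "ry": 0, "rz": 0}, {"fingers": 1, "dx": 0, "dy": 0, "dz": 0.06, "rx": 0, "ry": 0, "rz": 0}, {"fingers": 1, "dx": 0, "dy": 0, "dz": 0, "rx": 0, "ry": 0, "rz": 0}]'

```text
time_s: 16.27
tool_pos: [0.616, -0.1546, 0.1942]
tool_rot: [-180.0, 0.0, 79.4]
force: [0.4, -0.1, -3.7]
grip_width: 0.0177
```

```bash
python3 -c "
from h import *
st()"
```

```text
t 16.27 yaw 79.43 z 0.1942 rp [-179.99    0.  ] eye-N mm [-0.04  0.07] F [ 0.42 -0.06 -3.75] Mw [-0.123 -0.041  0.068] Fradial 0.02 | Mnut 0.128  q7 [ 35.9  20.1 -30.6  86.8  10.4  76.   -6.3]
```

Emit:
carry_out --plan '[{"fingers": 1, "dx": 0.011, "dy": -0.324, "dz": 0, "rx": 0, "ry": 0, "rz": 0.4}, {"fingers": 1, "dx": 0.006, "dy": -0.243, "dz": 0, "rx": 0, "ry": 0, "rz": 0.3}, {"fingers": 1, "dx": 0.001, "dy": -0.081, "dz": 0, "rx": 0, "ry": 0, "rz": 0.1}, {"fingers": 1, "dx": 0.001, "dy": -0.081, "dz": 0, "rx": 0, "ry": 0, "rz": 0.1}]'

```text
time_s: 16.77
tool_pos: [0.5954, -0.1487, 0.1946]
tool_rot: [179.9, -0.0, 70.4]
force: [2.6, 0.5, -3.9]
grip_width: 0.0177
```

```bash
python3 -c "
from h import *
st()"
```

```text
t 16.77 yaw 70.44 z 0.1946 rp [ 1.7995e+02 -2.0000e-02] eye-N mm [0.41 0.25] F [ 2.58  0.52 -3.92] Mw [-0.072 -0.339  0.077] Fradial 1.36 | Mnut 0.391  q7 [ 36.   17.1 -29.7  90.    8.7  75.1 -14.4]
```

Emit:
carry_out --plan '[{"fingers": 1, "dx": 0.001, "dy": -0.081, "dz": 0, "rx": 0, "ry": 0, "rz": 0.1}, {"fingers": 1, "dx": 0.001, "dy": -0.081, "dz": 0, "rx": 0, "ry": 0, "rz": 0.1}]'

```text
time_s: 17.02
tool_pos: [0.5908, -0.147, 0.1945]
tool_rot: [179.9, -0.0, 68.4]
force: [2.4, 0.1, -3.0]
grip_width: 0.0175
```

```bash
python3 -c "
from h import *
st()"
```

```text
t 17.02 yaw 68.40 z 0.1945 rp [ 1.7995e+02 -2.0000e-02] eye-N mm [0.53 0.16] F [ 2.43  0.11 -3.03] Mw [-0.015 -0.484  0.121] Fradial 1.00 | Mnut 0.430  q7 [ 35.9  16.5 -29.5  90.7   8.3  74.9 -16.3]
```

Emit:
carry_out --plan '[{"fingers": 1, "dx": 0.001, "dy": -0.081, "dz": 0, "rx": 0, "ry": 0, "rz": 0.1}, {"fingers": 1, "dx": 0.001, "dy": -0.081, "dz": 0, "rx": 0, "ry": 0, "rz": 0.1}]'

```text
time_s: 17.27
tool_pos: [0.5861, -0.1451, 0.1945]
tool_rot: [180.0, -0.0, 66.4]
force: [1.9, -0.3, -3.0]
grip_width: 0.0175
```

```bash
python3 -c "
from h import *
st()"
```

```text
t 17.27 yaw 66.38 z 0.1945 rp [ 1.7997e+02 -2.0000e-02] eye-N mm [0.36 0.22] F [ 1.95 -0.32 -3.04] Mw [-0.033 -0.594  0.012] Fradial 0.49 | Mnut 0.277  q7 [ 35.9  15.9 -29.3  91.5   8.   74.7 -18.2]
```

Emit:
carry_out --plan '[{"fingers": 1, "dx": 0.001, "dy": -0.081, "dz": 0, "rx": 0, "ry": 0, "rz": 0.1}]'

```text
time_s: 17.4
tool_pos: [0.5839, -0.1441, 0.1945]
tool_rot: [180.0, -0.0, 65.4]
force: [3.2, 0.9, -2.9]
grip_width: 0.0177
```

```bash
python3 -c "
from h import *
st()"
```

```text
t 17.40 yaw 65.37 z 0.1945 rp [ 1.7997e+02 -2.0000e-02] eye-N mm [0.31 0.25] F [ 3.2   0.93 -2.94] Mw [-0.029 -0.624  0.047] Fradial 2.18 | Mnut 0.397  q7 [ 35.9  15.6 -29.2  91.8   7.8  74.6 -19.2]
```

Emit:
carry_out --plan '[{"fingers": 1, "dx": 0.001, "dy": -0.081, "dz": 0, "rx": 0, "ry": 0, "rz": 0.1}]'

```text
time_s: 17.52
tool_pos: [0.5816, -0.143, 0.1945]
tool_rot: [180.0, -0.0, 64.4]
force: [2.8, -0.4, -3.3]
grip_width: 0.0174
```

```bash
python3 -c "
from h import *
st()"
```

```text
t 17.52 yaw 64.37 z 0.1945 rp [ 1.7997e+02 -2.0000e-02] eye-N mm [0.28 0.26] F [ 2.79 -0.37 -3.29] Mw [ 0.036 -0.708  0.046] Fradial 0.87 | Mnut 0.418  q7 [ 35.9  15.2 -29.2  92.2   7.6  74.6 -20.1]
```

Emit:
carry_out --plan '[{"fingers": 1, "dx": 0.001, "dy": -0.081, "dz": 0, "rx": 0, "ry": 0, "rz": 0.1}]'

```text
time_s: 17.65
tool_pos: [0.5794, -0.142, 0.1945]
tool_rot: [180.0, -0.0, 63.4]
force: [3.3, 1.3, -3.4]
grip_width: 0.0171
```

```bash
python3 -c "
from h import *
st()"
```

```text
t 17.65 yaw 63.38 z 0.1945 rp [ 1.7998e+02 -1.0000e-02] eye-N mm [0.27 0.25] F [ 3.31  1.3  -3.43] Mw [ 0.083 -0.702  0.004] Fradial 2.64 | Mnut 0.335  q7 [ 35.8  14.9 -29.1  92.5   7.5  74.5 -21. ]
```

Emit:
carry_out --plan '[{"fingers": 1, "dx": 0.001, "dy": -0.081, "dz": 0, "rx": 0, "ry": 0, "rz": 0.1}]'

```text
time_s: 17.77
tool_pos: [0.5772, -0.1409, 0.1944]
tool_rot: [180.0, -0.0, 62.4]
force: [2.7, 0.5, -2.7]
grip_width: 0.0175
```

```bash
python3 -c "
from h import *
st()"
```

```text
t 17.77 yaw 62.37 z 0.1944 rp [ 1.7998e+02 -1.0000e-02] eye-N mm [0.24 0.22] F [ 2.71  0.54 -2.73] Mw [ 0.091 -0.773  0.013] Fradial 1.73 | Mnut 0.312  q7 [ 35.8  14.6 -29.   92.8   7.3  74.4 -22. ]
```

Emit:
carry_out --plan '[{"fingers": 1, "dx": 0.001, "dy": -0.081, "dz": 0, "rx": 0, "ry": 0, "rz": 0.1}]'

```text
time_s: 17.9
tool_pos: [0.5751, -0.1397, 0.1944]
tool_rot: [180.0, -0.0, 61.4]
force: [3.0, -0.0, -2.9]
grip_width: 0.0172
```

```bash
python3 -c "
from h import *
st()"
```

```text
t 17.90 yaw 61.38 z 0.1944 rp [ 1.7999e+02 -1.0000e-02] eye-N mm [0.21 0.28] F [ 3.05 -0.03 -2.9 ] Mw [ 0.09  -0.767 -0.012] Fradial 1.43 | Mnut 0.362  q7 [ 35.8  14.3 -28.9  93.2   7.1  74.3 -23. ]
```

Emit:
carry_out --plan '[{"fingers": 1, "dx": 0.001, "dy": -0.081, "dz": 0, "rx": 0, "ry": 0, "rz": 0.1}]'

```text
time_s: 18.02
tool_pos: [0.573, -0.1386, 0.1944]
tool_rot: [180.0, -0.0, 60.4]
force: [2.6, 2.1, -3.0]
grip_width: 0.0175
```

```bash
python3 -c "
from h import *
st()"
```

```text
t 18.02 yaw 60.37 z 0.1944 rp [ 1.7998e+02 -1.0000e-02] eye-N mm [0.21 0.22] F [ 2.55  2.1  -2.99] Mw [ 0.148 -0.796  0.021] Fradial 3.09 | Mnut 0.185  q7 [ 35.7  14.  -28.8  93.5   7.   74.3 -23.9]
```

Emit:
carry_out --plan '[{"fingers": 1, "dx": 0.001, "dy": -0.081, "dz": 0, "rx": 0, "ry": 0, "rz": 0.1}]'

```text
time_s: 18.15
tool_pos: [0.5708, -0.1373, 0.1944]
tool_rot: [180.0, -0.0, 59.4]
force: [4.2, 1.7, -2.9]
grip_width: 0.0175
```

```bash
python3 -c "
from h import *
st()"
```

```text
t 18.15 yaw 59.37 z 0.1944 rp [ 1.7999e+02 -1.0000e-02] eye-N mm [0.19 0.25] F [ 4.18  1.7  -2.94] Mw [ 0.126 -0.823  0.025] Fradial 3.59 | Mnut 0.404  q7 [ 35.7  13.7 -28.8  93.8   6.8  74.2 -24.9]
```

Emit:
carry_out --plan '[{"fingers": 1, "dx": 0.001, "dy": -0.081, "dz": 0, "rx": 0, "ry": 0, "rz": 0.1}]'

```text
time_s: 18.27
tool_pos: [0.5687, -0.1361, 0.1944]
tool_rot: [180.0, -0.0, 58.4]
force: [4.0, 1.8, -2.7]
grip_width: 0.0176
```

```bash
python3 -c "
from h import *
st()"
```

```text
t 18.27 yaw 58.37 z 0.1944 rp [ 1.7999e+02 -1.0000e-02] eye-N mm [0.19 0.24] F [ 4.    1.75 -2.72] Mw [ 0.215 -0.841 -0.006] Fradial 3.59 | Mnut 0.339  q7 [ 35.6  13.4 -28.7  94.2   6.6  74.1 -25.9]
```

Emit:
carry_out --plan '[{"fingers": 1, "dx": 0.001, "dy": -0.081, "dz": 0, "rx": 0, "ry": 0, "rz": 0.1}]'

```text
time_s: 18.4
tool_pos: [0.5667, -0.1347, 0.1944]
tool_rot: [180.0, -0.0, 57.4]
force: [4.1, 0.1, -2.4]
grip_width: 0.0179
```

```bash
python3 -c "
from h import *
st()"
```

```text
t 18.40 yaw 57.37 z 0.1944 rp [ 1.7999e+02 -1.0000e-02] eye-N mm [0.19 0.28] F [ 4.14  0.09 -2.38] Mw [ 0.135 -0.817  0.013] Fradial 2.30 | Mnut 0.491  q7 [ 35.6  13.1 -28.6  94.5   6.5  74.  -26.9]
```

Emit:
carry_out --plan '[{"fingers": 1, "dx": 0.004, "dy": -0.081, "dz": 0, "rx": 0, "ry": 0, "rz": 0.1}]'

```text
time_s: 18.52
tool_pos: [0.5646, -0.1334, 0.1944]
tool_rot: [180.0, 0.0, 56.4]
force: [3.1, 1.0, -3.5]
grip_width: 0.0179
```

```bash
python3 -c "
from h import *
st()"
```

```text
t 18.52 yaw 56.37 z 0.1944 rp [179.99   0.  ] eye-N mm [0.18 0.25] F [ 3.11  0.99 -3.48] Mw [ 0.169 -0.856  0.078] Fradial 2.55 | Mnut 0.362  q7 [ 35.5  12.8 -28.6  94.8   6.3  74.  -27.8]
```

Emit:
carry_out --plan '[{"fingers": 1, "dx": 0.004, "dy": -0.081, "dz": 0, "rx": 0, "ry": 0, "rz": 0.1}]'

```text
time_s: 18.65
tool_pos: [0.5627, -0.1321, 0.1944]
tool_rot: [180.0, 0.0, 55.4]
force: [3.2, 0.8, -3.6]
grip_width: 0.0171
```

```bash
python3 -c "
from h import *
st()"
```

```text
t 18.65 yaw 55.37 z 0.1944 rp [1.7999e+02 1.0000e-02] eye-N mm [0.21 0.25] F [ 3.25  0.83 -3.6 ] Mw [ 0.169 -0.775  0.019] Fradial 2.53 | Mnut 0.325  q7 [ 35.4  12.5 -28.5  95.1   6.2  73.9 -28.8]
```

Emit:
carry_out --plan '[{"fingers": 1, "dx": 0.003, "dy": -0.081, "dz": 0, "rx": 0, "ry": 0, "rz": 0.1}]'

```text
time_s: 18.77
tool_pos: [0.5607, -0.1307, 0.1943]
tool_rot: [180.0, 0.0, 54.4]
force: [3.3, 1.9, -2.4]
grip_width: 0.0175
```

```bash
python3 -c "
from h import *
st()"
```

```text
t 18.77 yaw 54.37 z 0.1943 rp [1.8e+02 1.0e-02] eye-N mm [0.21 0.24] F [ 3.31  1.87 -2.37] Mw [ 0.137 -0.789 -0.002] Fradial 3.45 | Mnut 0.221  q7 [ 35.4  12.2 -28.5  95.4   6.   73.9 -29.8]
```

Emit:
carry_out --plan '[{"fingers": 1, "dx": 0.003, "dy": -0.081, "dz": 0, "rx": 0, "ry": 0, "rz": 0.1}]'

```text
time_s: 18.9
tool_pos: [0.5587, -0.1293, 0.1944]
tool_rot: [180.0, 0.0, 53.4]
force: [3.2, 1.0, -2.5]
grip_width: 0.0175
```

```bash
python3 -c "
from h import *
st()"
```

```text
t 18.90 yaw 53.36 z 0.1944 rp [1.8e+02 2.0e-02] eye-N mm [0.23 0.23] F [ 3.25  1.02 -2.52] Mw [ 0.073 -0.741  0.059] Fradial 2.76 | Mnut 0.337  q7 [ 35.3  11.9 -28.4  95.7   5.9  73.8 -30.9]
```

Emit:
carry_out --plan '[{"fingers": 1, "dx": 0.003, "dy": -0.081, "dz": 0, "rx": 0, "ry": 0, "rz": 0.1}]'

```text
time_s: 19.02
tool_pos: [0.5568, -0.1278, 0.1943]
tool_rot: [180.0, 0.0, 52.4]
force: [2.4, 1.3, -1.7]
grip_width: 0.0172
```

```bash
python3 -c "
from h import *
st()"
```

```text
t 19.02 yaw 52.36 z 0.1943 rp [1.7999e+02 2.0000e-02] eye-N mm [0.25 0.22] F [ 2.44  1.33 -1.74] Mw [ 0.018 -0.707  0.043] Fradial 2.54 | Mnut 0.199  q7 [ 35.2  11.7 -28.4  96.    5.8  73.8 -31.9]
```

Emit:
carry_out --plan '[{"fingers": 1, "dx": 0.003, "dy": -0.081, "dz": 0, "rx": 0, "ry": 0, "rz": 0.1}]'

```text
time_s: 19.15
tool_pos: [0.5549, -0.1263, 0.1944]
tool_rot: [180.0, 0.0, 51.4]
force: [3.3, 0.7, -2.3]
grip_width: 0.0177
```

```bash
python3 -c "
from h import *
st()"
```

```text
t 19.15 yaw 51.36 z 0.1944 rp [1.7999e+02 3.0000e-02] eye-N mm [0.25 0.19] F [ 3.25  0.65 -2.28] Mw [-0.086 -0.598  0.083] Fradial 2.54 | Mnut 0.380  q7 [ 35.2  11.4 -28.3  96.3   5.6  73.7 -32.9]
```

Emit:
carry_out --plan '[{"fingers": 1, "dx": 0.003, "dy": -0.081, "dz": 0, "rx": 0, "ry": 0, "rz": 0.1}]'

```text
time_s: 19.27
tool_pos: [0.553, -0.1247, 0.1943]
tool_rot: [180.0, 0.0, 50.4]
force: [3.0, 0.0, -2.9]
grip_width: 0.0174
```

```bash
python3 -c "
from h import *
st()"
```

```text
t 19.27 yaw 50.35 z 0.1943 rp [1.8e+02 4.0e-02] eye-N mm [0.25 0.21] F [ 3.    0.01 -2.87] Mw [-0.08  -0.61   0.032] Fradial 1.92 | Mnut 0.351  q7 [ 35.1  11.1 -28.3  96.6   5.5  73.7 -33.9]
```

Emit:
carry_out --plan '[{"fingers": 1, "dx": 0.003, "dy": -0.081, "dz": 0, "rx": 0, "ry": 0, "rz": 0.1}]'

```text
time_s: 19.4
tool_pos: [0.5511, -0.1232, 0.1943]
tool_rot: [180.0, 0.0, 49.3]
force: [2.4, -0.7, -2.2]
grip_width: 0.0174
```

```bash
python3 -c "
from h import *
st()"
```

```text
t 19.40 yaw 49.35 z 0.1943 rp [1.8e+02 4.0e-02] eye-N mm [0.28 0.18] F [ 2.41 -0.72 -2.21] Mw [-0.182 -0.512  0.087] Fradial 1.02 | Mnut 0.407  q7 [ 35.   10.8 -28.2  96.9   5.3  73.6 -34.9]
```

Emit:
carry_out --plan '[{"fingers": 1, "dx": 0.001, "dy": -0.081, "dz": 0, "rx": 0, "ry": 0, "rz": 0.1}]'

```text
time_s: 19.52
tool_pos: [0.5493, -0.1216, 0.1943]
tool_rot: [180.0, 0.0, 48.4]
force: [2.2, -0.3, -2.3]
grip_width: 0.0177
```

```bash
python3 -c "
from h import *
st()"
```

```text
t 19.52 yaw 48.36 z 0.1943 rp [1.8e+02 4.0e-02] eye-N mm [0.28 0.23] F [ 2.19 -0.29 -2.29] Mw [-0.256 -0.458  0.09 ] Fradial 1.24 | Mnut 0.344  q7 [ 34.9  10.5 -28.2  97.2   5.2  73.5 -36. ]
```

Emit:
carry_out --plan '[{"fingers": 1, "dx": 0.001, "dy": -0.081, "dz": 0, "rx": 0, "ry": 0, "rz": 0.1}]'

```text
time_s: 19.65
tool_pos: [0.5475, -0.1199, 0.1943]
tool_rot: [-180.0, 0.0, 47.4]
force: [2.3, -0.9, -2.3]
grip_width: 0.0176
```

```bash
python3 -c "
from h import *
st()"
```

```text
t 19.65 yaw 47.35 z 0.1943 rp [-1.8e+02  4.0e-02] eye-N mm [0.27 0.22] F [ 2.32 -0.95 -2.33] Mw [-0.248 -0.392  0.035] Fradial 0.88 | Mnut 0.362  q7 [ 34.9  10.3 -28.2  97.5   5.1  73.5 -37. ]
```

Emit:
carry_out --plan '[{"fingers": 1, "dx": 0.001, "dy": -0.081, "dz": 0, "rx": 0, "ry": 0, "rz": 0.1}]'

```text
time_s: 19.77
tool_pos: [0.5457, -0.1182, 0.1943]
tool_rot: [-180.0, 0.0, 46.4]
force: [1.8, -1.5, -2.8]
grip_width: 0.0178
```

```bash
python3 -c "
from h import *
st()"
```

```text
t 19.77 yaw 46.35 z 0.1943 rp [-1.8e+02  4.0e-02] eye-N mm [0.27 0.25] F [ 1.77 -1.47 -2.83] Mw [-0.396 -0.366  0.09 ] Fradial 0.16 | Mnut 0.408  q7 [ 34.8  10.  -28.1  97.8   4.9  73.5 -38. ]
```

Emit:
carry_out --plan '[{"fingers": 1, "dx": 0.001, "dy": -0.081, "dz": 0, "rx": 0, "ry": 0, "rz": 0.1}]'

```text
time_s: 19.9
tool_pos: [0.544, -0.1166, 0.1943]
tool_rot: [180.0, 0.0, 45.4]
force: [0.6, -2.1, -2.4]
grip_width: 0.0172
```

```bash
python3 -c "
from h import *
st()"
```

```text
t 19.90 yaw 45.35 z 0.1943 rp [1.8e+02 4.0e-02] eye-N mm [0.27 0.24] F [ 0.58 -2.12 -2.41] Mw [-0.397 -0.278  0.061] Fradial -1.10 | Mnut 0.325  q7 [ 34.7   9.7 -28.1  98.1   4.8  73.4 -39.1]
```

Emit:
carry_out --plan '[{"fingers": 1, "dx": 0, "dy": -0.081, "dz": 0, "rx": 0, "ry": 0, "rz": 0.1}]'

```text
time_s: 20.02
tool_pos: [0.5423, -0.1148, 0.1943]
tool_rot: [180.0, 0.0, 44.4]
force: [1.3, -2.1, -1.8]
grip_width: 0.0173
```

```bash
python3 -c "
from h import *
st()"
```

```text
t 20.02 yaw 44.35 z 0.1943 rp [1.8e+02 4.0e-02] eye-N mm [0.29 0.25] F [ 1.26 -2.1  -1.78] Mw [-0.419 -0.243  0.053] Fradial -0.57 | Mnut 0.384  q7 [ 34.6   9.5 -28.1  98.3   4.7  73.4 -40.1]
```

Emit:
carry_out --plan '[{"fingers": 1, "dx": 0, "dy": -0.081, "dz": 0, "rx": 0, "ry": 0, "rz": 0.1}]'

```text
time_s: 20.15
tool_pos: [0.5406, -0.1131, 0.1943]
tool_rot: [180.0, 0.0, 43.4]
force: [1.2, -2.6, -2.1]
grip_width: 0.0177
```

```bash
python3 -c "
from h import *
st()"
```

```text
t 20.15 yaw 43.36 z 0.1943 rp [1.8e+02 4.0e-02] eye-N mm [0.26 0.22] F [ 1.19 -2.58 -2.08] Mw [-0.538 -0.245  0.087] Fradial -0.91 | Mnut 0.461  q7 [ 34.5   9.2 -28.1  98.6   4.5  73.3 -41.2]
```

Emit:
carry_out --plan '[{"fingers": 1, "dx": 0, "dy": -0.041, "dz": 0, "rx": 0, "ry": 0, "rz": 0.05}]'

```text
time_s: 20.27
tool_pos: [0.5398, -0.1123, 0.1943]
tool_rot: [180.0, 0.0, 42.9]
force: [1.0, -1.8, -2.2]
grip_width: 0.0177
```

```bash
python3 -c "
from h import *
st()"
```

```text
t 20.27 yaw 42.88 z 0.1943 rp [1.7999e+02 4.0000e-02] eye-N mm [0.27 0.23] F [ 0.98 -1.79 -2.22] Mw [-0.559 -0.192  0.091] Fradial -0.50 | Mnut 0.367  q7 [ 34.5   9.1 -28.   98.7   4.5  73.3 -41.7]
```

Emit:
carry_out --plan '[{"fingers": 1, "dx": 0, "dy": -0.041, "dz": 0, "rx": 0, "ry": 0, "rz": 0.05}]'

```text
time_s: 20.4
tool_pos: [0.539, -0.1114, 0.1943]
tool_rot: [180.0, 0.0, 42.4]
force: [0.6, -2.1, -3.2]
grip_width: 0.017
```

```bash
python3 -c "
from h import *
st()"
```

```text
t 20.40 yaw 42.39 z 0.1943 rp [1.8e+02 4.0e-02] eye-N mm [0.26 0.25] F [ 0.58 -2.1  -3.2 ] Mw [-0.643 -0.105  0.113] Fradial -0.98 | Mnut 0.382  q7 [ 34.4   9.  -28.   98.9   4.4  73.3 -42.2]
```

Emit:
carry_out --plan '[{"fingers": 1, "dx": 0, "dy": -0.041, "dz": 0, "rx": 0, "ry": 0, "rz": 0.05}]'

```text
time_s: 20.52
tool_pos: [0.5382, -0.1105, 0.1943]
tool_rot: [180.0, 0.0, 41.9]
force: [0.5, -3.2, -1.4]
grip_width: 0.0176
```

```bash
python3 -c "
from h import *
st()"
```

```text
t 20.52 yaw 41.89 z 0.1943 rp [1.8e+02 3.0e-02] eye-N mm [0.28 0.24] F [ 0.52 -3.2  -1.37] Mw [-0.722 -0.176  0.107] Fradial -1.75 | Mnut 0.486  q7 [ 34.4   8.8 -28.   99.    4.3  73.3 -42.7]
```

Emit:
carry_out --plan '[{"fingers": 1, "dx": -0.003, "dy": -0.041, "dz": 0, "rx": 0, "ry": 0, "rz": 0.05}]'

```text
time_s: 20.65
tool_pos: [0.5374, -0.1095, 0.1943]
tool_rot: [180.0, 0.0, 41.4]
force: [0.4, -3.3, -2.6]
grip_width: 0.0177
```

```bash
python3 -c "
from h import *
st()"
```

```text
t 20.65 yaw 41.39 z 0.1943 rp [1.7999e+02 2.0000e-02] eye-N mm [0.26 0.32] F [ 0.44 -3.26 -2.56] Mw [-0.706 -0.109  0.051] Fradial -1.83 | Mnut 0.431  q7 [ 34.3   8.7 -28.   99.1   4.3  73.2 -43.3]
```

Emit:
carry_out --plan '[{"fingers": 1, "dx": -0.003, "dy": -0.041, "dz": 0, "rx": 0, "ry": 0, "rz": 0.05}]'

```text
time_s: 20.78
tool_pos: [0.5365, -0.1085, 0.1943]
tool_rot: [180.0, 0.0, 40.9]
force: [0.5, -2.1, -2.1]
grip_width: 0.0175
```

```bash
python3 -c "
from h import *
st()"
```

```text
t 20.77 yaw 40.89 z 0.1943 rp [1.8e+02 2.0e-02] eye-N mm [0.22 0.35] F [ 0.47 -2.06 -2.07] Mw [-0.726 -0.135  0.052] Fradial -0.99 | Mnut 0.311  q7 [ 34.3   8.6 -28.   99.3   4.2  73.2 -43.8]
```

Emit:
carry_out --plan '[{"fingers": 1, "dx": 0, "dy": -0.041, "dz": 0, "rx": 0, "ry": 0, "rz": 0.05}]'

```text
time_s: 20.9
tool_pos: [0.5357, -0.1076, 0.1943]
tool_rot: [180.0, 0.0, 40.4]
force: [0.9, -3.3, -2.6]
grip_width: 0.0176
```

```bash
python3 -c "
from h import *
st()"
```

```text
t 20.90 yaw 40.39 z 0.1943 rp [1.7999e+02 2.0000e-02] eye-N mm [0.2  0.34] F [ 0.86 -3.25 -2.59] Mw [-0.715 -0.098  0.074] Fradial -1.45 | Mnut 0.496  q7 [ 34.2   8.4 -28.   99.4   4.1  73.2 -44.3]
```

Emit:
carry_out --plan '[{"fingers": 1, "dx": 0, "dy": -0.041, "dz": 0, "rx": 0, "ry": 0, "rz": 0.05}]'

```text
time_s: 21.02
tool_pos: [0.5349, -0.1066, 0.1943]
tool_rot: [180.0, 0.0, 39.9]
force: [0.7, -2.5, -2.5]
grip_width: 0.0175
```

```bash
python3 -c "
from h import *
st()"
```

```text
t 21.02 yaw 39.90 z 0.1943 rp [1.7999e+02 1.0000e-02] eye-N mm [0.21 0.42] F [ 0.67 -2.53 -2.48] Mw [-0.785 -0.146  0.051] Fradial -1.11 | Mnut 0.380  q7 [ 34.2   8.3 -28.   99.5   4.1  73.2 -44.9]
```

Emit:
carry_out --plan '[{"fingers": 1, "dx": 0, "dy": -0.041, "dz": 0, "rx": 0, "ry": 0, "rz": 0.05}]'

```text
time_s: 21.15
tool_pos: [0.5341, -0.1058, 0.1943]
tool_rot: [180.0, 0.0, 39.4]
force: [0.9, -4.0, -2.7]
grip_width: 0.0176
```

```bash
python3 -c "
from h import *
st()"
```

```text
t 21.15 yaw 39.39 z 0.1943 rp [1.7999e+02 1.0000e-02] eye-N mm [0.19 0.35] F [ 0.91 -4.02 -2.67] Mw [-0.843 -0.085  0.075] Fradial -1.85 | Mnut 0.587  q7 [ 34.1   8.2 -28.   99.7   4.   73.1 -45.4]
```

Emit:
carry_out --plan '[{"fingers": 1, "dx": -0.001, "dy": -0.041, "dz": 0, "rx": 0, "ry": 0, "rz": 0.05}]'

```text
time_s: 21.28
tool_pos: [0.5333, -0.1048, 0.1943]
tool_rot: [180.0, 0.0, 38.9]
force: [0.2, -2.9, -2.1]
grip_width: 0.0172
```

```bash
python3 -c "
from h import *
st()"
```

```text
t 21.27 yaw 38.90 z 0.1943 rp [1.7999e+02 1.0000e-02] eye-N mm [0.16 0.36] F [ 0.2  -2.9  -2.09] Mw [-0.866 -0.15   0.12 ] Fradial -1.67 | Mnut 0.451  q7 [ 34.1   8.1 -28.   99.8   4.   73.1 -45.9]
```

Emit:
carry_out --plan '[{"fingers": 1, "dx": -0.001, "dy": -0.041, "dz": 0, "rx": 0, "ry": 0, "rz": 0.05}]'

```text
time_s: 21.4
tool_pos: [0.5326, -0.1038, 0.1943]
tool_rot: [180.0, 0.0, 38.4]
force: [0.5, -3.9, -2.1]
grip_width: 0.0175
```

```bash
python3 -c "
from h import *
st()"
```

```text
t 21.40 yaw 38.39 z 0.1943 rp [179.99   0.  ] eye-N mm [0.16 0.42] F [ 0.53 -3.91 -2.05] Mw [-0.869 -0.124  0.026] Fradial -2.01 | Mnut 0.498  q7 [ 34.    7.9 -28.   99.9   3.9  73.1 -46.5]
```

Emit:
carry_out --plan '[{"fingers": 1, "dx": -0.002, "dy": -0.041, "dz": 0, "rx": 0, "ry": 0, "rz": 0.05}]'

```text
time_s: 21.52
tool_pos: [0.5318, -0.1028, 0.1943]
tool_rot: [180.0, -0.0, 37.9]
force: [0.9, -4.0, -3.3]
grip_width: 0.0176
```

```bash
python3 -c "
from h import *
st()"
```

```text
t 21.52 yaw 37.90 z 0.1943 rp [179.99  -0.  ] eye-N mm [0.14 0.45] F [ 0.88 -3.95 -3.28] Mw [-0.83  -0.185  0.021] Fradial -1.73 | Mnut 0.531  q7 [ 34.    7.8 -28.  100.    3.8  73.1 -47. ]
```

Emit:
carry_out --plan '[{"fingers": 1, "dx": -0.002, "dy": -0.041, "dz": 0, "rx": 0, "ry": 0, "rz": 0.05}]'

```text
time_s: 21.65
tool_pos: [0.5311, -0.1019, 0.1944]
tool_rot: [180.0, -0.0, 37.4]
force: [1.4, -3.2, -3.0]
grip_width: 0.0178
```

```bash
python3 -c "
from h import *
st()"
```

```text
t 21.65 yaw 37.40 z 0.1944 rp [ 1.7998e+02 -1.0000e-02] eye-N mm [0.15 0.43] F [ 1.41 -3.2  -3.  ] Mw [-0.836 -0.226  0.003] Fradial -0.82 | Mnut 0.476  q7 [ 33.9   7.7 -28.  100.2   3.8  73.1 -47.6]
```

Emit:
carry_out --plan '[{"fingers": 1, "dx": -0.002, "dy": -0.041, "dz": 0, "rx": 0, "ry": 0, "rz": 0.05}]'

```text
time_s: 21.78
tool_pos: [0.5303, -0.1009, 0.1944]
tool_rot: [180.0, -0.0, 36.9]
force: [1.7, -3.5, -2.8]
grip_width: 0.0177
```

```bash
python3 -c "
from h import *
st()"
```

```text
t 21.77 yaw 36.91 z 0.1944 rp [ 1.7998e+02 -1.0000e-02] eye-N mm [0.12 0.49] F [ 1.74 -3.51 -2.77] Mw [-0.826 -0.272  0.038] Fradial -0.71 | Mnut 0.572  q7 [ 33.9   7.6 -28.  100.3   3.7  73.  -48.1]
```

Emit:
carry_out --plan '[{"fingers": 1, "dx": -0.001, "dy": -0.041, "dz": 0, "rx": 0, "ry": 0, "rz": 0.05}]'

```text
time_s: 21.9
tool_pos: [0.5296, -0.0999, 0.1944]
tool_rot: [180.0, -0.0, 36.4]
force: [1.3, -3.1, -2.7]
grip_width: 0.0173
```

```bash
python3 -c "
from h import *
st()"
```

```text
t 21.90 yaw 36.40 z 0.1944 rp [ 1.7999e+02 -2.0000e-02] eye-N mm [0.09 0.49] F [ 1.26 -3.08 -2.68] Mw [-0.918 -0.292 -0.001] Fradial -0.82 | Mnut 0.448  q7 [ 33.8   7.4 -28.  100.4   3.6  73.  -48.7]
```

Emit:
carry_out --plan '[{"fingers": 1, "dx": -0.001, "dy": -0.041, "dz": 0, "rx": 0, "ry": 0, "rz": 0.05}]'

```text
time_s: 22.02
tool_pos: [0.5288, -0.0989, 0.1944]
tool_rot: [180.0, -0.0, 35.9]
force: [1.4, -4.1, -3.6]
grip_width: 0.0173
```

```bash
python3 -c "
from h import *
st()"
```

```text
t 22.02 yaw 35.91 z 0.1944 rp [ 1.7999e+02 -1.0000e-02] eye-N mm [0.04 0.53] F [ 1.43 -4.13 -3.63] Mw [-0.836 -0.334 -0.07 ] Fradial -1.26 | Mnut 0.512  q7 [ 33.8   7.3 -28.  100.5   3.6  73.  -49.2]
```

Emit:
carry_out --plan '[{"fingers": 1, "dx": -0.001, "dy": -0.041, "dz": 0, "rx": 0, "ry": 0, "rz": 0.05}]'

```text
time_s: 22.15
tool_pos: [0.5281, -0.0979, 0.1944]
tool_rot: [180.0, -0.0, 35.4]
force: [1.2, -2.3, -2.8]
grip_width: 0.0177
```

```bash
python3 -c "
from h import *
st()"
```

```text
t 22.15 yaw 35.41 z 0.1944 rp [ 1.7998e+02 -2.0000e-02] eye-N mm [0.07 0.55] F [ 1.22 -2.31 -2.83] Mw [-0.784 -0.391  0.019] Fradial -0.34 | Mnut 0.379  q7 [ 33.7   7.2 -28.  100.7   3.5  73.  -49.7]
```

```bash
python3 - <<'E'
from h import *
t=cam("top"); s=cam("side")
a=cv2.resize(t["color"][120:210,250:340],None,fx=6,fy=6,interpolation=cv2.INTER_CUBIC)
b=cv2.resize(s["color"][150:240,210:260],None,fx=6,fy=6,interpolation=cv2.INTER_CUBIC)
cv2.imwrite("pics/7.png",np.hstack([a[:,:460],b])[:,:,::-1])
st()
w=cam("wrist"); cv2.imwrite("pics/7w.png",w["color"][:,:,::-1]); st()
E
```

```text
t 22.25 yaw 35.43 z 0.1944 rp [ 1.7999e+02 -2.0000e-02] eye-N mm [-0.03  0.67] F [ 1.78 -4.24 -2.95] Mw [-0.735 -0.403 -0.057] Fradial -1.01 | Mnut 0.567  q7 [ 33.7   7.2 -28.  100.7   3.5  73.  -49.7]
t 22.30 yaw 35.44 z 0.1944 rp [ 1.8e+02 -2.0e-02] eye-N mm [-0.03  0.69] F [ 2.42 -2.1  -3.3 ] Mw [-0.771 -0.422 -0.008] Fradial 0.75 | Mnut 0.424  q7 [ 33.7   7.2 -28.  100.7   3.5  73.  -49.7]
```

View pics/7.png

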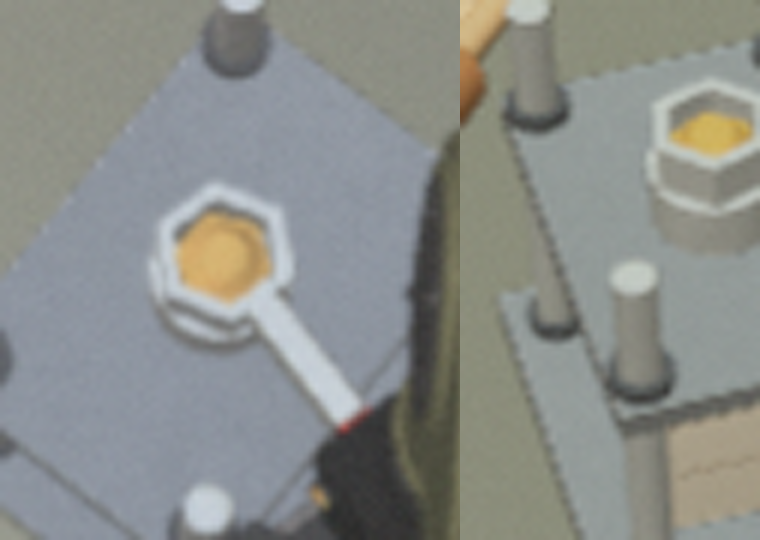

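View pics/7w.png

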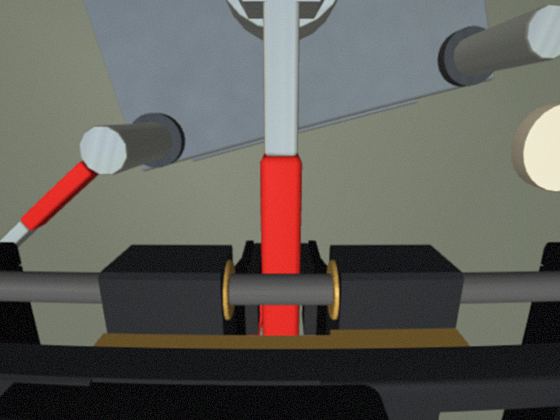

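Emit:
carry_out --plan '[{"fingers": 1, "dx": -0.002, "dy": -0.081, "dz": 0, "rx": 0, "ry": 0, "rz": 0.1}]'

```text
time_s: 22.42
tool_pos: [0.5267, -0.0959, 0.1944]
tool_rot: [180.0, -0.0, 34.4]
force: [2.5, -2.8, -2.9]
grip_width: 0.0171
```

```bash
python3 -c "
from h import *
st()"
```

```text
t 22.43 yaw 34.39 z 0.1944 rp [ 1.7999e+02 -3.0000e-02] eye-N mm [0.08 0.47] F [ 2.53 -2.83 -2.93] Mw [-0.715 -0.538  0.023] Fradial 0.49 | Mnut 0.545  q7 [ 33.6   7.  -28.  100.9   3.4  73.  -50.9]
```

Emit:
carry_out --plan '[{"fingers": 1, "dx": -0.001, "dy": -0.041, "dz": 0, "rx": 0, "ry": 0, "rz": 0.05}]'

```text
time_s: 22.55
tool_pos: [0.526, -0.0948, 0.1944]
tool_rot: [180.0, -0.0, 33.9]
force: [3.0, -2.9, -4.1]
grip_width: 0.0174
```

```bash
python3 -c "
from h import *
st()"
```

```text
t 22.55 yaw 33.91 z 0.1944 rp [ 1.7997e+02 -3.0000e-02] eye-N mm [0.03 0.58] F [ 3.02 -2.89 -4.15] Mw [-0.779 -0.641 -0.047] Fradial 0.90 | Mnut 0.521  q7 [ 33.6   6.8 -28.1 101.    3.4  72.9 -51.4]
```

Emit:
carry_out --plan '[{"fingers": 1, "dx": -0.001, "dy": -0.041, "dz": 0, "rx": 0, "ry": 0, "rz": 0.05}]'

```text
time_s: 22.68
tool_pos: [0.5253, -0.0938, 0.1944]
tool_rot: [180.0, -0.0, 33.4]
force: [3.4, -2.8, -2.6]
grip_width: 0.0174
```

```bash
python3 -c "
from h import *
st()"
```

```text
t 22.68 yaw 33.42 z 0.1944 rp [ 1.7998e+02 -4.0000e-02] eye-N mm [0.   0.59] F [ 3.39 -2.84 -2.58] Mw [-0.68  -0.714  0.011] Fradial 1.27 | Mnut 0.600  q7 [ 33.5   6.7 -28.1 101.1   3.3  72.9 -51.9]
```

Emit:
carry_out --plan '[{"fingers": 1, "dx": -0.001, "dy": -0.041, "dz": 0, "rx": 0, "ry": 0, "rz": 0.05}]'

```text
time_s: 22.8
tool_pos: [0.5247, -0.0928, 0.1944]
tool_rot: [180.0, -0.0, 32.9]
force: [3.7, -2.3, -3.8]
grip_width: 0.0174
```

```bash
python3 -c "
from h import *
st()"
```

```text
t 22.80 yaw 32.91 z 0.1944 rp [ 1.7998e+02 -4.0000e-02] eye-N mm [0.   0.56] F [ 3.66 -2.31 -3.81] Mw [-0.586 -0.824 -0.036] Fradial 1.82 | Mnut 0.509  q7 [ 33.5   6.6 -28.1 101.2   3.2  72.9 -52.5]
```

Emit:
carry_out --plan '[{"fingers": 1, "dx": 0.002, "dy": -0.041, "dz": 0, "rx": 0, "ry": 0, "rz": 0.05}]'

```text
time_s: 22.92
tool_pos: [0.524, -0.0918, 0.1944]
tool_rot: [180.0, -0.0, 32.4]
force: [3.1, -2.2, -3.5]
grip_width: 0.0177
```

```bash
python3 -c "
from h import *
st()"
```

```text
t 22.93 yaw 32.41 z 0.1944 rp [ 1.7998e+02 -3.0000e-02] eye-N mm [0.01 0.55] F [ 3.1  -2.2  -3.49] Mw [-0.637 -0.854 -0.013] Fradial 1.44 | Mnut 0.476  q7 [ 33.4   6.5 -28.1 101.3   3.2  72.9 -53.1]
```

Emit:
carry_out --plan '[{"fingers": 1, "dx": 0.002, "dy": -0.041, "dz": 0, "rx": 0, "ry": 0, "rz": 0.05}]'

```text
time_s: 23.05
tool_pos: [0.5234, -0.0908, 0.1944]
tool_rot: [180.0, -0.0, 31.9]
force: [4.1, -1.4, -4.0]
grip_width: 0.0177
```

```bash
python3 -c "
from h import *
st()"
```

```text
t 23.05 yaw 31.91 z 0.1944 rp [ 1.7998e+02 -3.0000e-02] eye-N mm [0.   0.57] F [ 4.07 -1.41 -4.01] Mw [-0.651 -0.906  0.006] Fradial 2.71 | Mnut 0.470  q7 [ 33.3   6.4 -28.1 101.4   3.2  72.9 -53.6]
```

Emit:
carry_out --plan '[{"fingers": 1, "dx": 0.002, "dy": -0.041, "dz": 0, "rx": 0, "ry": 0, "rz": 0.05}]'

```text
time_s: 23.18
tool_pos: [0.5227, -0.0898, 0.1944]
tool_rot: [180.0, -0.0, 31.4]
force: [4.4, -2.5, -3.2]
grip_width: 0.0175
```

```bash
python3 -c "
from h import *
st()"
```

```text
t 23.18 yaw 31.41 z 0.1944 rp [ 1.7998e+02 -2.0000e-02] eye-N mm [0.01 0.54] F [ 4.36 -2.49 -3.17] Mw [-0.654 -0.881  0.002] Fradial 2.43 | Mnut 0.613  q7 [ 33.3   6.3 -28.1 101.5   3.1  72.9 -54.2]
```

Emit:
carry_out --plan '[{"fingers": 1, "dx": 0.002, "dy": -0.041, "dz": 0, "rx": 0, "ry": 0, "rz": 0.05}]'

```text
time_s: 23.3
tool_pos: [0.5221, -0.0887, 0.1944]
tool_rot: [180.0, -0.0, 30.9]
force: [3.6, -2.4, -3.3]
grip_width: 0.0174
```

```bash
python3 -c "
from h import *
st()"
```

```text
t 23.30 yaw 30.90 z 0.1944 rp [ 1.7999e+02 -1.0000e-02] eye-N mm [-0.01  0.53] F [ 3.61 -2.36 -3.25] Mw [-0.609 -0.909  0.019] Fradial 1.88 | Mnut 0.558  q7 [ 33.2   6.2 -28.1 101.6   3.1  72.9 -54.8]
```

```bash
python3 - <<'E'
import numpy as np
from scipy.optimize import curve_fit
y=np.array([70.4,68.4,66.4,65.4,64.4,63.4,62.4,61.4,60.4,59.4,58.4,57.4,56.4,55.4,54.4,53.4,52.4,51.4,50.4,49.4,48.4,47.4,46.4,45.4,44.4,43.4,42.9,42.4,41.9,41.4,40.9,40.4,39.9,39.4,38.9,38.4,37.9,37.4,36.9,36.4,35.9,35.4,35.4,35.4,34.4,33.9,33.4,32.9,32.4,31.9,31.4,30.9])
m=np.array([.391,.43,.277,.397,.418,.335,.312,.362,.185,.404,.339,.491,.362,.325,.221,.337,.199,.38,.351,.407,.344,.362,.408,.325,.384,.461,.367,.382,.486,.431,.311,.496,.38,.587,.451,.498,.531,.476,.572,.448,.512,.379,.567,.424,.545,.521,.6,.509,.476,.47,.613,.558])
f=lambda x,b,c,k: b+k*np.maximum(0,c-x)
p,C=curve_fit(f,y,m,[.35,44,.02]); print(p,np.sqrt(np.diag(C)),"at 30.9:",f(30.9,*p), "sd",np.std(m-f(y,*p)))
g=lambda x,c,k: .35+k*np.maximum(0,c-x)
q,C=curve_fit(g,y,m,[44,.02]); print(q,np.sqrt(np.diag(C)),g(30.9,*q))
E
```

```text
[3.46150000e-01 4.86093123e+01 1.18036173e-02] [1.53960915e-02 2.72095507e+00 2.52902012e-03] at 30.9: 0.5551839450441027 sd 0.06683775404937572
[4.83585487e+01 1.17303918e-02] [2.54754086 0.00269359] 0.5547956175565516
```

Emit:
carry_out --plan '[{"fingers": 1, "dx": 0.014, "dy": 0.364, "dz": 0, "rx": 0, "ry": 0, "rz": -0.45}, {"fingers": 1, "dx": 0.014, "dy": 0.324, "dz": 0, "rx": 0, "ry": 0, "rz": -0.4}, {"fingers": 1, "dx": 0, "dy": 0, "dz": 0, "rx": 0, "ry": 0, "rz": 0}, {"fingers": 1, "dx": 0, "dy": 0, "dz": 0, "rx": 0, "ry": 0, "rz": 0}]'

```text
time_s: 23.8
tool_pos: [0.5331, -0.1048, 0.194]
tool_rot: [-179.9, 0.1, 39.4]
force: [0.1, -0.7, -4.4]
grip_width: 0.0175
```

```bash
python3 -c "
from h import *
st()"
```

```text
t 23.80 yaw 39.39 z 0.1940 rp [-1.799e+02  5.000e-02] eye-N mm [-0.85  1.29] F [ 0.12 -0.67 -4.42] Mw [-0.278 -0.077 -0.109] Fradial -0.33 | Mnut -0.025  q7 [ 34.1   8.1 -28.   99.8   3.9  73.2 -45.4]
```

Emit:
carry_out --plan '[{"fingers": 1, "dx": 0, "dy": 0.03, "dz": -0.2, "rx": 0, "ry": 0, "rz": 0}, {"fingers": 1, "dx": 0, "dy": 0, "dz": -0.4, "rx": 0, "ry": 0, "rz": 0}, {"fingers": 1, "dx": 0, "dy": 0, "dz": -0.6, "rx": 0, "ry": 0, "rz": 0}, {"fingers": 1, "dx": 0, "dy": 0, "dz": -1, "rx": 0, "ry": 0, "rz": 0}, {"fingers": 1, "dx": 0, "dy": 0, "dz": -1, "rx": 0, "ry": 0, "rz": 0}, {"fingers": 1, "dx": 0, "dy": 0, "dz": -0.8, "rx": 0, "ry": 0, "rz": 0}, {"fingers": 1, "dx": 0, "dy": 0, "dz": 0, "rx": 0, "ry": 0, "rz": 0}]'

```text
time_s: 24.68
tool_pos: [0.5357, -0.1061, 0.3176]
tool_rot: [179.7, -0.2, 39.5]
force: [0.4, -1.2, -3.9]
grip_width: 0.0174
```

Emit:
carry_out --plan '[{"fingers": 1, "dx": -0.5, "dy": 0.5, "dz": 0, "rx": 0, "ry": 0, "rz": 0}, {"fingers": 1, "dx": -0.93, "dy": 0.92, "dz": 0, "rx": 0, "ry": 0, "rz": 0}, {"fingers": 1, "dx": -0.93, "dy": 0.92, "dz": 0, "rx": 0, "ry": 0, "rz": 0}, {"fingers": 1, "dx": -0.93, "dy": 0.92, "dz": 0, "rx": 0, "ry": 0, "rz": 0}, {"fingers": 1, "dx": -0.93, "dy": 0.92, "dz": 0, "rx": 0, "ry": 0, "rz": 0}, {"fingers": 1, "dx": -0.93, "dy": 0.92, "dz": 0, "rx": 0, "ry": 0, "rz": 0}, {"fingers": 1, "dx": -0.46, "dy": 0.42, "dz": 0, "rx": 0, "ry": 0, "rz": 0}, {"fingers": 1, "dx": 0, "dy": 0, "dz": 0, "rx": 0, "ry": 0, "rz": -0.7}, {"fingers": 1, "dx": 0, "dy": 0, "dz": 0, "rx": 0, "ry": 0, "rz": -0.7}, {"fingers": 1, "dx": 0, "dy": 0, "dz": 0, "rx": 0, "ry": 0, "rz": -0.6}, {"fingers": 1, "dx": 0, "dy": 0, "dz": 0, "rx": 0, "ry": 0, "rz": 0}]'

```text
time_s: 26.05
tool_pos: [0.51, -0.3399, 0.3139]
tool_rot: [-180.0, -0.0, 59.5]
force: [-0.4, -0.7, -2.3]
grip_width: 0.0177
```

```bash
python3 - <<'E'
from h import *
st(); rel([.5087,-.3405,.0035],59.6)
w=cam("wrist"); cv2.imwrite("pics/8w.png",w["color"][:,:,::-1])
s=cam("side"); cv2.imwrite("pics/8s.png",s["color"][:,:,::-1])
t=cam("top"); cv2.imwrite("pics/8t.png",cv2.resize(t["color"][95:215,215:355],None,fx=5,fy=5,interpolation=cv2.INTER_CUBIC)[:,:,::-1])
E
```

```text
t 26.05 yaw 59.46 z 0.3139 rp [-1.7995e+02 -4.0000e-02] eye-N mm [ -60.85 -202.21] F [-0.42 -0.73 -2.34] Mw [-0.155  0.022  0.013] Fradial -0.84 | Mnut -0.026  q7 [ 48.   13.5 -20.6  79.6   4.7  87.7  -2.8]
shift units [-0.05 -0.02 10.35] pos [ 0.51   -0.3399  0.3139] rpy [-1.7995e+02 -4.0000e-02  5.9460e+01] t 26.05
rz units (tool z down => -dyaw) -0.014
```

View pics/8s.png

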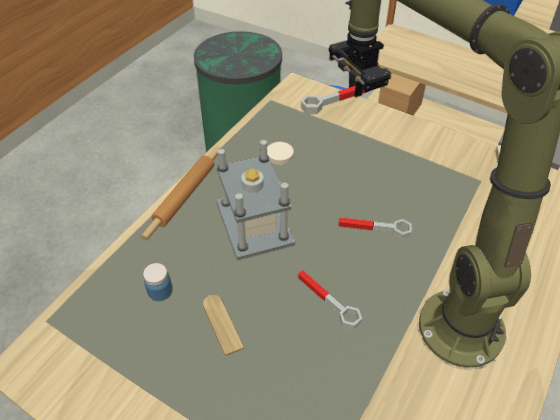

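View pics/8t.png

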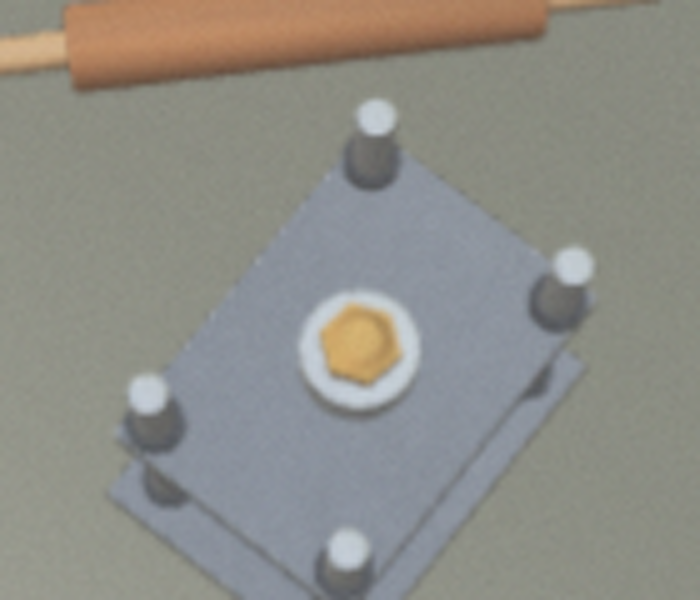

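```bash
python3 - <<'E'
from h import *
c=cam("top"); x0,y0,k=272,150,8
big=cv2.GaussianBlur(cv2.resize(c["color"][y0:y0+30,x0:x0+30],None,fx=k,fy=k,interpolation=cv2.INTER_CUBIC),(0,0),3)
h=cv2.cvtColor(big,cv2.COLOR_RGB2HSV)
for th in (60,75,90):
    m=(h[...,1]>th).astype(np.uint8)*255
    q=max(cv2.findContours(m,cv2.RETR_EXTERNAL,cv2.CHAIN_APPROX_NONE)[0],key=cv2.contourArea).reshape(-1,2)
    P=onz(c,(q+.5)/k-.5+[x0,y0],.202)[:,:2]; ct,A=poly_c(P); print(th,ct,np.sqrt(A/.866),hexphase(P,ct))
E
```

```text
60 [ 0.64077813 -0.0180993 ] 0.03559502384639338 (np.float64(41.939293082858846), np.float64(0.0009057706740303071))
75 [ 0.64071103 -0.01805645] 0.034519606213763064 (np.float64(41.83481269344128), np.float64(0.0008827046905870308))
90 [ 0.64066481 -0.01799812] 0.03330933958067288 (np.float64(41.667944822707504), np.float64(0.0008531492993355736))
```

Emit:
carry_out --plan '[{"fingers": 1, "dx": -0.05, "dy": -0.02, "dz": 0.6, "rx": 0, "ry": 0, "rz": 0}, {"fingers": 1, "dx": 0, "dy": 0, "dz": 1, "rx": 0, "ry": 0, "rz": 0}, {"fingers": 1, "dx": 0, "dy": 0, "dz": 1, "rx": 0, "ry": 0, "rz": 0}, {"fingers": 1, "dx": 0, "dy": 0, "dz": 1, "rx": 0, "ry": 0, "rz": 0}, {"fingers": 1, "dx": 0, "dy": 0, "dz": 1, "rx": 0, "ry": 0, "rz": 0}, {"fingers": 1, "dx": 0, "dy": 0, "dz": 1, "rx": 0, "ry": 0, "rz": 0}, {"fingers": 1, "dx": 0, "dy": 0, "dz": 1, "rx": 0, "ry": 0, "rz": 0}, {"fingers": 1, "dx": 0, "dy": 0, "dz": 1, "rx": 0, "ry": 0, "rz": 0}, {"fingers": 1, "dx": 0, "dy": 0, "dz": 1, "rx": 0, "ry": 0, "rz": 0}, {"fingers": 1, "dx": 0, "dy": 0, "dz": 0.9, "rx": 0, "ry": 0, "rz": 0}, {"fingers": 1, "dx": 0, "dy": 0, "dz": 0.5, "rx": 0, "ry": 0, "rz": 0}, {"fingers": 1, "dx": 0, "dy": 0, "dz": 0, "rx": 0, "ry": 0, "rz": 0}]'

```text
time_s: 27.75
tool_pos: [0.5072, -0.3414, 0.0128]
tool_rot: [-179.8, -0.0, 59.4]
force: [-0.4, -1.1, -3.0]
grip_width: 0.0177
```

Emit:
carry_out --plan '[{"fingers": 1, "dx": 0, "dy": 0, "dz": 0.15, "rx": 0, "ry": 0, "rz": 0}, {"fingers": 1, "dx": 0, "dy": 0, "dz": 0.12, "rx": 0, "ry": 0, "rz": 0}, {"fingers": 1, "dx": 0, "dy": 0, "dz": 0, "rx": 0, "ry": 0, "rz": 0}, {"fingers": 1, "dx": 0, "dy": 0, "dz": 0, "rx": 0, "ry": 0, "rz": 0}]'

```text
time_s: 28.25
tool_pos: [0.5086, -0.3423, 0.0067]
tool_rot: [180.0, 0.0, 59.4]
force: [-0.2, 0.0, -3.2]
grip_width: 0.0177
```

Emit:
carry_out --plan '[{"fingers": 1, "dx": 0, "dy": 0, "dz": 0.08, "rx": 0, "ry": 0, "rz": 0}, {"fingers": 1, "dx": 0, "dy": 0, "dz": 0, "rx": 0, "ry": 0, "rz": 0}, {"fingers": 1, "dx": 0, "dy": 0, "dz": 0, "rx": 0, "ry": 0, "rz": 0}]'

```text
time_s: 28.62
tool_pos: [0.5084, -0.3421, 0.0038]
tool_rot: [-180.0, 0.0, 59.4]
force: [0.9, 0.3, -3.8]
grip_width: 0.0176
```

Emit:
carry_out --plan '[{"fingers": 1, "dx": 0, "dy": 0, "dz": 0.02, "rx": 0, "ry": 0, "rz": 0}, {"fingers": 1, "dx": 0, "dy": 0, "dz": 0, "rx": 0, "ry": 0, "rz": 0}, {"fingers": -1, "dx": 0, "dy": 0, "dz": 0, "rx": 0, "ry": 0, "rz": 0}, {"fingers": -1, "dx": 0, "dy": 0, "dz": 0, "rx": 0, "ry": 0, "rz": 0}, {"fingers": -1, "dx": 0, "dy": 0, "dz": 0, "rx": 0, "ry": 0, "rz": 0}, {"fingers": -1, "dx": 0, "dy": 0, "dz": 0, "rx": 0, "ry": 0, "rz": 0}, {"fingers": -1, "dx": 0, "dy": 0, "dz": 0, "rx": 0, "ry": 0, "rz": 0}, {"fingers": -1, "dx": 0, "dy": 0, "dz": 0, "rx": 0, "ry": 0, "rz": 0}, {"fingers": -1, "dx": 0, "dy": 0, "dz": 0, "rx": 0, "ry": 0, "rz": 0}, {"fingers": -1, "dx": 0, "dy": 0, "dz": 0, "rx": 0, "ry": 0, "rz": 0}]'

```text
time_s: 29.88
tool_pos: [0.5084, -0.3421, 0.0033]
tool_rot: [180.0, 0.0, 59.4]
force: [0.2, 0.2, 0.3]
grip_width: 0.0848
```

Emit:
carry_out --plan '[{"fingers": -1, "dx": 0, "dy": 0, "dz": -0.3, "rx": 0, "ry": 0, "rz": 0}, {"fingers": -1, "dx": 0, "dy": 0, "dz": -0.7, "rx": 0, "ry": 0, "rz": 0}, {"fingers": -1, "dx": 0, "dy": 0, "dz": -1, "rx": 0, "ry": 0, "rz": 0}, {"fingers": -1, "dx": 0, "dy": 0, "dz": -1, "rx": 0, "ry": 0, "rz": 0}, {"fingers": -1, "dx": 0, "dy": 0, "dz": -1, "rx": 0, "ry": 0, "rz": 0}, {"fingers": -1, "dx": 0, "dy": 0, "dz": -1, "rx": 0, "ry": 0, "rz": 0}, {"fingers": -1, "dx": 0, "dy": 0, "dz": -1, "rx": 0, "ry": 0, "rz": 0}, {"fingers": -1, "dx": 0, "dy": 0, "dz": -1, "rx": 0, "ry": 0, "rz": 0}, {"fingers": -1, "dx": 0, "dy": 0, "dz": -0.5, "rx": 0, "ry": 0, "rz": 0}, {"fingers": -1, "dx": 0, "dy": 0, "dz": 0, "rx": 0, "ry": 0, "rz": 0}]'

```text
time_s: 31.12
tool_pos: [0.509, -0.3424, 0.23]
tool_rot: [179.8, 0.0, 59.4]
force: [-0.8, 0.6, -0.5]
grip_width: 0.0871
```

```bash
python3 - <<'E'
from h import *
o,T=pose(); print(o["force"],o["joint_velocities"].round(2),o["time_s"])
w=cam("wrist"); cv2.imwrite("pics/9w.png",w["color"][:,:,::-1])
s=cam("side"); cv2.imwrite("pics/9s.png",s["color"][:,:,::-1])
E
```

```text
[-0.82649511  0.58411283 -0.49751939] [-0.07  1.56  0.25  2.51  0.23 -0.65 -0.12] 31.125
```

View pics/9w.png

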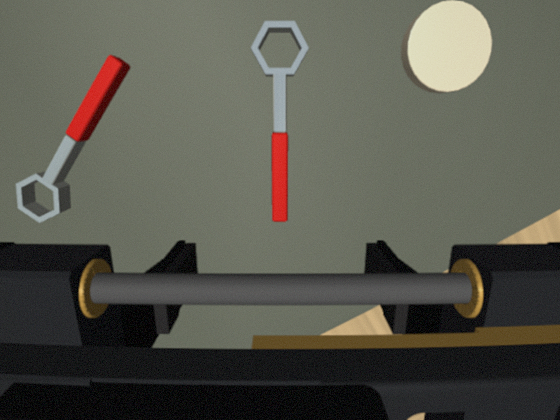

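View pics/9s.png

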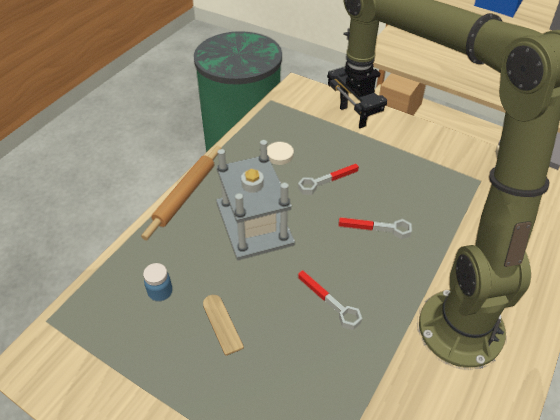

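The wrench (eye at 279,47; grip at 280,176 in the wrist view) lies flat and released, the gripper is clear of it, and the jar, rib and disc look unmoved. I'm handing the job in now.

```bash
python3 -c "
from cell import ticket
print(ticket.sign_off())"
```

```text
the job is handed in; nothing more can be done
None
```

The nut is tightened to about 0.55 N m, the wrench is back on the bench, and I handed the job in at about 31 s of the 70 s allowed. No verdict is reported.

**What I did:** I took the right-most wrench and seated it on the nut. I turned the nut clockwise in two strokes, lifting the wrench off for the return. Then I laid the wrench back where it had been, opened the gripper and raised the arm clear.

**What the last checks showed:**
- **Seating:** both times the wrench dropped over the nut without contact force. Its underside was about 1 mm above the boss.
- **Torque:** it averaged 0.35 N m while the nut ran free, as specified, and a line fitted to the readings put it at about 0.555 N m at the end. That is a clamping force of about 50 N. Single readings scattered by ±0.07 N m (peak 0.61), so the force is inferred from the average and not measured directly.
- **Nut rotation:** about 1.75 rad in total from the camera's nut angle. The fitted contact point is near 1.45 rad, inside the expected 1.1–1.6 rad. The torque rose more gently than "steeply" had led me to expect, about 0.012 N m per degree.
- **Scene:** by eye in the final pictures, the wrench lies flat and released, with only sensor noise on the wrist force. The jar, rib, disc and mould look unmoved. I could not see the gap between pad and mould in any view.

**What went wrong:** my first two move calls were refused because their rows lacked some keys, and the arm did not move. My first hand-picked measurement of the wrench's eye put it about 5 mm too low, and a closer look at the same pictures corrected it before I lowered the wrench.

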